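# Rake rubber feet into an even layer in a conditioning tray

### The arm

A 6-joint arm with a two-finger parallel gripper is mounted at the origin on a cart in front of the work surface, level with it; the furniture and walls round the work are solid. World frame = base frame: x ahead of the robot, y to its left, z up, the work surface at z = 0. Lengths are in m, angles in rad, forces in N, time in s.
With the tool pointing down it reaches from about 0.275 to 0.75 m from the base axis. Payload 10.2 kg.
Tool frame: the origin (TCP) lies midway between the tips of the shut fingers; the grasp point (between the pads) lies 19 mm behind it; z points along the fingers, y is the line along which they close (so a half turn about z gives the same grasp; the last joint's range is limited). The gripper opens to 85 mm and grips with 20 to 120 N. Pads are 22 mm wide; open, the fingers measure 114 mm over their backs; the gripper's body (76 mm by 85 mm) begins 54 mm behind the grasp point. The pads swing forward as they close: fully open they stand 13 mm farther back than shut.
Start: joints at [1.031, 0.313, 1.498, -0, 1.331, -0.223], TCP at [0.164, 0.499, 0.231] pointing down, gripper open.
Joint ranges: [-2.94, 2.94], [-0.97, 2.17], [0.19, 2.56], [-1.23, 4.37], [0.02, 3.11], [-2.88, 2.88]. Speed limits (rad/s): [2.39, 2.39, 3.01, 3.14, 3.14, 3.14].

### API

Orientations are given as a unit quaternion [w, x, y, z].
In Python, from plant import state, grab_frame, finish_job gives the robot as it stands. The module is installed in compiled form; this text tells all that it offers.
- The arm moves only by the shell command python3 -m jog 'ROWS' [FORCE]. ROWS is a JSON list of rows, 1 to 20 of them, each an object with the fields aperture (the finger opening in m), x, y, z (the shift in fractions of the full range, 1 being 80 cm), twist (a turn about the tool's z in shares of pi rad (1.0 is pi rad)); a field left out counts as zero (the opening has to be given); each row is the pose to reach, as a shift and turn from the pose commanded when the command began, along the tool's axes at that moment; what a row does not reach only later rows make up. A row lasts 1/12 s, in which the tool goes at most 0.0417 m and 0.125 rad, less where a joint would pass 70% of its speed; a pose out of reach is approached as far as the arm can. The fingers move at their own pace and stop on an object; FORCE is the grip in N (left out, the last holds). Time passes only in rows, so rows that do not move let the fingers close. It prints the time, the measured TCP pose, the force, the opening and the grip force at its end. Input that does not fit is refused with a message, and nothing moves.
- state(): the state, without advancing time (a new reading comes with each control period).
- grab_frame(name): name is "side" or "top" or "wrist"; returns a dict with "image" (400x640x3 uint8, blue, green, red), "K" (3x3 intrinsics, pixels), "R" (3x3) and "t" (3): a world point X has camera coordinates R X + t. Camera axes: x right, y down, z forward; pixel columns grow to the right and rows downward; lengths in m; the calibration is good to about 2 mm. A picture is of the moment at which its call begins. There is no depth.
- finish_job(): hands the job in; it is judged then, once.
The state is a dict: "t": time; "joint_pos": joint angles; "dq": joint speeds; "tau": joint torques, N m; "position": TCP position; "orientation": TCP orientation; "ft_force": force on the tool from outside, world axes, zero at the start; "torque": the same for the moment, N m; "finger_gap": finger opening in m; "grip_force": force on a finger pad.
Only numpy, scipy, OpenCV 4.12 (cv2) and the standard library are available. Lean on these libraries where they do the work, as an engineer would, in place of code of your own. Each camera call takes 0.05 s, during which the arm holds its last target. There are 200 camera calls.

### The job

The rubber test feet lie bunched, one on top of another, in the far part of the conditioning tray: take the rake from its rest and rake them out into one even layer, every foot flat on the tray floor and at least two in each third of the tray's length. Let the tines bear lightly on the tray floor as you draw them from the far half into the near third, so that nothing is ridden over, but never press or strike the tray hard (about 12 N at most), and move the feet with the rake only, not with the fingers. Then lay the rake back in both saddles of its rest, and leave the things standing around alone.

Things in the scene. Friction and masses are not known exactly. Their poses are not given: they have to be found in the camera images.
- tray: open aluminium tray fixed to the worktop, outside 228 x 108 x 30 mm, inside 220 x 100 mm, floor 5 mm thick. Origin: centre of its underside; x runs along its length to the end far from the robot, y across, z up. Two dark ribs on each long wall, at x = -37 and +37 mm, mark three equal thirds (near, middle, far).
- tray_floor (a point): centre of the tray's inner floor, 5 mm above the tray's origin, same axes
- rake: hand rake, 0.12 to 0.2 kg, handle level in use: row of 8 rigid steel tines (3.6 mm thick, row 84 mm wide along y) on a head clamped 0 to 10 mm above its lowest setting (differs, not measured: feel for it). Origin: middle of the row of tips at the lowest setting; z up, x from handle to tines. Handle 16 wide, 18 tall, x = -150 to -20 mm, centre line z = 75 mm. Grip from above between the saddles.
- rake_grip (a point): point on the handle's centre line to grip, near the centre of mass, 75 mm behind (-x) and 75 mm above the rake's origin; rake's axes
- rake_rest: fixed rest: base plate 130 x 70 mm, two grey saddles at x = -45 and +45 mm (10 mm long) carry the handle's underside at 78 mm height between ears that lean outward (3 mm play a side, up to 92 mm). Origin: centre of its underside; x along the handle towards the tines. With the rake home the grip point is over the origin (within 5 mm), 87 mm high, tines clear of the worktop.
- foot_1: round black rubber foot, 24 mm across, 12 mm high, 20 g; origin: centre of its underside, z up. Starts on the tray floor in the row of three by the far end wall (row at about x = +92 mm in the tray).
- foot_2: round black rubber foot, 24 mm across, 12 mm high, 20 g; origin: centre of its underside, z up. Starts on the tray floor in the row of three by the far end wall (row at about x = +92 mm in the tray).
- foot_3: round black rubber foot, 24 mm across, 12 mm high, 20 g; origin: centre of its underside, z up. Starts on the tray floor in the row of three by the far end wall (row at about x = +92 mm in the tray).
- foot_4: round black rubber foot, 24 mm across, 12 mm high, 20 g; origin: centre of its underside, z up. Starts on the tray floor in the middle row of three (about x = +54 mm) or the front row of two (about x = +16 mm); rows stand about 38 mm apart, so there is an 8 to 20 mm gap between them.
- foot_5: round black rubber foot, 24 mm across, 12 mm high, 20 g; origin: centre of its underside, z up. Starts on the tray floor in the middle row of three (about x = +54 mm) or the front row of two (about x = +16 mm); rows stand about 38 mm apart, so there is an 8 to 20 mm gap between them.
- foot_6: round black rubber foot, 24 mm across, 12 mm high, 20 g; origin: centre of its underside, z up. Starts on the tray floor in the middle row of three (about x = +54 mm) or the front row of two (about x = +16 mm); rows stand about 38 mm apart, so there is an 8 to 20 mm gap between them.
- foot_7: round black rubber foot, 24 mm across, 12 mm high, 20 g; origin: centre of its underside, z up. Starts on the tray floor in the middle row of three (about x = +54 mm) or the front row of two (about x = +16 mm); rows stand about 38 mm apart, so there is an 8 to 20 mm gap between them.
- foot_8: round black rubber foot, 24 mm across, 12 mm high, 20 g; origin: centre of its underside, z up. Starts on the tray floor in the middle row of three (about x = +54 mm) or the front row of two (about x = +16 mm); rows stand about 38 mm apart, so there is an 8 to 20 mm gap between them.
- foot_9: round black rubber foot, 24 mm across, 12 mm high, 20 g; origin: centre of its underside, z up. Starts on top of one of the other feet of the middle or front row (which one differs).
- stopwatch: yellow round stopwatch, 59 x 54 x 17 mm, bystander on the worktop; origin: centre of its underside
- tape_1: roll of tan tape lying flat, 96 mm across, 25 mm high, bystander; origin: centre of its underside
- weight_50: small brass knob weight, 28 mm across, 30 mm high, bystander beyond the tray; origin: centre of its underside

How it is judged:
On the way, in this order (a step that is already met when the one before it is completed fails the run):
1. the rake is lifted at least 30 mm out of its rest (z of rake_grip in the frame of rake_rest above 0.117 m), for 0.2 s.
2. the tines bear on the tray floor (more than 0.8 N) in the far half of the tray (contact force between rake and tray above 0.8 N and x of rake in the frame of tray between 0 and 0.11 m and y of rake in the frame of tray between -0.05 and 0.05 m and z of rake in the frame of tray_floor between -0.016 and 0.005 m), for 0.3 s.
3. the tines bear on the tray floor (more than 0.8 N) in the near third of the tray (contact force between rake and tray above 0.8 N and x of rake in the frame of tray between -0.11 and -0.0366667 m and y of rake in the frame of tray between -0.05 and 0.05 m and z of rake in the frame of tray_floor between -0.016 and 0.005 m), for 0.2 s.
At the end, for the whole second after the job is handed in: All nine feet lie flat on the tray floor (within 4 mm, either face up), at least two foot centres in each third of the tray; the rake lies still in both saddles of its rest (grip point within 30 mm along, 8 mm across and 7 mm in height of home, handle within 0.2 rad of the rest) (((z of foot_1 in the frame of tray_floor between -0.004 and 0.004 m and angle between foot_1's own z axis and vertical below 0.2 rad) or (z of foot_1 in the frame of tray_floor between 0.008 and 0.016 m and angle between foot_1's own z axis and vertical above 2.9 rad)) and ((z of foot_2 in the frame of tray_floor between -0.004 and 0.004 m and angle between foot_2's own z axis and vertical below 0.2 rad) or (z of foot_2 in the frame of tray_floor between 0.008 and 0.016 m and angle between foot_2's own z axis and vertical above 2.9 rad)) and ((z of foot_3 in the frame of tray_floor between -0.004 and 0.004 m and angle between foot_3's own z axis and vertical below 0.2 rad) or (z of foot_3 in the frame of tray_floor between 0.008 and 0.016 m and angle between foot_3's own z axis and vertical above 2.9 rad)) and ((z of foot_4 in the frame of tray_floor between -0.004 and 0.004 m and angle between foot_4's own z axis and vertical below 0.2 rad) or (z of foot_4 in the frame of tray_floor between 0.008 and 0.016 m and angle between foot_4's own z axis and vertical above 2.9 rad)) and ((z of foot_5 in the frame of tray_floor between -0.004 and 0.004 m and angle between foot_5's own z axis and vertical below 0.2 rad) or (z of foot_5 in the frame of tray_floor between 0.008 and 0.016 m and angle between foot_5's own z axis and vertical above 2.9 rad)) and ((z of foot_6 in the frame of tray_floor between -0.004 and 0.004 m and angle between foot_6's own z axis and vertical below 0.2 rad) or (z of foot_6 in the frame of tray_floor between 0.008 and 0.016 m and angle between foot_6's own z axis and vertical above 2.9 rad)) and ((z of foot_7 in the frame of tray_floor between -0.004 and 0.004 m and angle between foot_7's own z axis and vertical below 0.2 rad) or (z of foot_7 in the frame of tray_floor between 0.008 and 0.016 m and angle between foot_7's own z axis and vertical above 2.9 rad)) and ((z of foot_8 in the frame of tray_floor between -0.004 and 0.004 m and angle between foot_8's own z axis and vertical below 0.2 rad) or (z of foot_8 in the frame of tray_floor between 0.008 and 0.016 m and angle between foot_8's own z axis and vertical above 2.9 rad)) and ((z of foot_9 in the frame of tray_floor between -0.004 and 0.004 m and angle between foot_9's own z axis and vertical below 0.2 rad) or (z of foot_9 in the frame of tray_floor between 0.008 and 0.016 m and angle between foot_9's own z axis and vertical above 2.9 rad)) and x of foot_1 in the frame of tray between -0.112 and 0.112 m and y of foot_1 in the frame of tray between -0.052 and 0.052 m and x of foot_2 in the frame of tray between -0.112 and 0.112 m and y of foot_2 in the frame of tray between -0.052 and 0.052 m and x of foot_3 in the frame of tray between -0.112 and 0.112 m and y of foot_3 in the frame of tray between -0.052 and 0.052 m and x of foot_4 in the frame of tray between -0.112 and 0.112 m and y of foot_4 in the frame of tray between -0.052 and 0.052 m and x of foot_5 in the frame of tray between -0.112 and 0.112 m and y of foot_5 in the frame of tray between -0.052 and 0.052 m and x of foot_6 in the frame of tray between -0.112 and 0.112 m and y of foot_6 in the frame of tray between -0.052 and 0.052 m and x of foot_7 in the frame of tray between -0.112 and 0.112 m and y of foot_7 in the frame of tray between -0.052 and 0.052 m and x of foot_8 in the frame of tray between -0.112 and 0.112 m and y of foot_8 in the frame of tray between -0.052 and 0.052 m and x of foot_9 in the frame of tray between -0.112 and 0.112 m and y of foot_9 in the frame of tray between -0.052 and 0.052 m and x of any of foot_2, foot_3, foot_4, foot_5, foot_6, foot_7, foot_8, foot_9 in the frame of tray below -0.0366667 m and x of any of foot_1, foot_3, foot_4, foot_5, foot_6, foot_7, foot_8, foot_9 in the frame of tray below -0.0366667 m and x of any of foot_1, foot_2, foot_4, foot_5, foot_6, foot_7, foot_8, foot_9 in the frame of tray below -0.0366667 m and x of any of foot_1, foot_2, foot_3, foot_5, foot_6, foot_7, foot_8, foot_9 in the frame of tray below -0.0366667 m and x of any of foot_1, foot_2, foot_3, foot_4, foot_6, foot_7, foot_8, foot_9 in the frame of tray below -0.0366667 m and x of any of foot_1, foot_2, foot_3, foot_4, foot_5, foot_7, foot_8, foot_9 in the frame of tray below -0.0366667 m and x of any of foot_1, foot_2, foot_3, foot_4, foot_5, foot_6, foot_8, foot_9 in the frame of tray below -0.0366667 m and x of any of foot_1, foot_2, foot_3, foot_4, foot_5, foot_6, foot_7, foot_9 in the frame of tray below -0.0366667 m and x of any of foot_1, foot_2, foot_3, foot_4, foot_5, foot_6, foot_7, foot_8 in the frame of tray below -0.0366667 m and (x of foot_2 in the frame of tray between -0.0366667 and 0.0366667 m or x of foot_3 in the frame of tray between -0.0366667 and 0.0366667 m or x of foot_4 in the frame of tray between -0.0366667 and 0.0366667 m or x of foot_5 in the frame of tray between -0.0366667 and 0.0366667 m or x of foot_6 in the frame of tray between -0.0366667 and 0.0366667 m or x of foot_7 in the frame of tray between -0.0366667 and 0.0366667 m or x of foot_8 in the frame of tray between -0.0366667 and 0.0366667 m or x of foot_9 in the frame of tray between -0.0366667 and 0.0366667 m) and (x of foot_1 in the frame of tray between -0.0366667 and 0.0366667 m or x of foot_3 in the frame of tray between -0.0366667 and 0.0366667 m or x of foot_4 in the frame of tray between -0.0366667 and 0.0366667 m or x of foot_5 in the frame of tray between -0.0366667 and 0.0366667 m or x of foot_6 in the frame of tray between -0.0366667 and 0.0366667 m or x of foot_7 in the frame of tray between -0.0366667 and 0.0366667 m or x of foot_8 in the frame of tray between -0.0366667 and 0.0366667 m or x of foot_9 in the frame of tray between -0.0366667 and 0.0366667 m) and (x of foot_1 in the frame of tray between -0.0366667 and 0.0366667 m or x of foot_2 in the frame of tray between -0.0366667 and 0.0366667 m or x of foot_4 in the frame of tray between -0.0366667 and 0.0366667 m or x of foot_5 in the frame of tray between -0.0366667 and 0.0366667 m or x of foot_6 in the frame of tray between -0.0366667 and 0.0366667 m or x of foot_7 in the frame of tray between -0.0366667 and 0.0366667 m or x of foot_8 in the frame of tray between -0.0366667 and 0.0366667 m or x of foot_9 in the frame of tray between -0.0366667 and 0.0366667 m) and (x of foot_1 in the frame of tray between -0.0366667 and 0.0366667 m or x of foot_2 in the frame of tray between -0.0366667 and 0.0366667 m or x of foot_3 in the frame of tray between -0.0366667 and 0.0366667 m or x of foot_5 in the frame of tray between -0.0366667 and 0.0366667 m or x of foot_6 in the frame of tray between -0.0366667 and 0.0366667 m or x of foot_7 in the frame of tray between -0.0366667 and 0.0366667 m or x of foot_8 in the frame of tray between -0.0366667 and 0.0366667 m or x of foot_9 in the frame of tray between -0.0366667 and 0.0366667 m) and (x of foot_1 in the frame of tray between -0.0366667 and 0.0366667 m or x of foot_2 in the frame of tray between -0.0366667 and 0.0366667 m or x of foot_3 in the frame of tray between -0.0366667 and 0.0366667 m or x of foot_4 in the frame of tray between -0.0366667 and 0.0366667 m or x of foot_6 in the frame of tray between -0.0366667 and 0.0366667 m or x of foot_7 in the frame of tray between -0.0366667 and 0.0366667 m or x of foot_8 in the frame of tray between -0.0366667 and 0.0366667 m or x of foot_9 in the frame of tray between -0.0366667 and 0.0366667 m) and (x of foot_1 in the frame of tray between -0.0366667 and 0.0366667 m or x of foot_2 in the frame of tray between -0.0366667 and 0.0366667 m or x of foot_3 in the frame of tray between -0.0366667 and 0.0366667 m or x of foot_4 in the frame of tray between -0.0366667 and 0.0366667 m or x of foot_5 in the frame of tray between -0.0366667 and 0.0366667 m or x of foot_7 in the frame of tray between -0.0366667 and 0.0366667 m or x of foot_8 in the frame of tray between -0.0366667 and 0.0366667 m or x of foot_9 in the frame of tray between -0.0366667 and 0.0366667 m) and (x of foot_1 in the frame of tray between -0.0366667 and 0.0366667 m or x of foot_2 in the frame of tray between -0.0366667 and 0.0366667 m or x of foot_3 in the frame of tray between -0.0366667 and 0.0366667 m or x of foot_4 in the frame of tray between -0.0366667 and 0.0366667 m or x of foot_5 in the frame of tray between -0.0366667 and 0.0366667 m or x of foot_6 in the frame of tray between -0.0366667 and 0.0366667 m or x of foot_8 in the frame of tray between -0.0366667 and 0.0366667 m or x of foot_9 in the frame of tray between -0.0366667 and 0.0366667 m) and (x of foot_1 in the frame of tray between -0.0366667 and 0.0366667 m or x of foot_2 in the frame of tray between -0.0366667 and 0.0366667 m or x of foot_3 in the frame of tray between -0.0366667 and 0.0366667 m or x of foot_4 in the frame of tray between -0.0366667 and 0.0366667 m or x of foot_5 in the frame of tray between -0.0366667 and 0.0366667 m or x of foot_6 in the frame of tray between -0.0366667 and 0.0366667 m or x of foot_7 in the frame of tray between -0.0366667 and 0.0366667 m or x of foot_9 in the frame of tray between -0.0366667 and 0.0366667 m) and (x of foot_1 in the frame of tray between -0.0366667 and 0.0366667 m or x of foot_2 in the frame of tray between -0.0366667 and 0.0366667 m or x of foot_3 in the frame of tray between -0.0366667 and 0.0366667 m or x of foot_4 in the frame of tray between -0.0366667 and 0.0366667 m or x of foot_5 in the frame of tray between -0.0366667 and 0.0366667 m or x of foot_6 in the frame of tray between -0.0366667 and 0.0366667 m or x of foot_7 in the frame of tray between -0.0366667 and 0.0366667 m or x of foot_8 in the frame of tray between -0.0366667 and 0.0366667 m) and x of any of foot_2, foot_3, foot_4, foot_5, foot_6, foot_7, foot_8, foot_9 in the frame of tray above 0.0366667 m and x of any of foot_1, foot_3, foot_4, foot_5, foot_6, foot_7, foot_8, foot_9 in the frame of tray above 0.0366667 m and x of any of foot_1, foot_2, foot_4, foot_5, foot_6, foot_7, foot_8, foot_9 in the frame of tray above 0.0366667 m and x of any of foot_1, foot_2, foot_3, foot_5, foot_6, foot_7, foot_8, foot_9 in the frame of tray above 0.0366667 m and x of any of foot_1, foot_2, foot_3, foot_4, foot_6, foot_7, foot_8, foot_9 in the frame of tray above 0.0366667 m and x of any of foot_1, foot_2, foot_3, foot_4, foot_5, foot_7, foot_8, foot_9 in the frame of tray above 0.0366667 m and x of any of foot_1, foot_2, foot_3, foot_4, foot_5, foot_6, foot_8, foot_9 in the frame of tray above 0.0366667 m and x of any of foot_1, foot_2, foot_3, foot_4, foot_5, foot_6, foot_7, foot_9 in the frame of tray above 0.0366667 m and x of any of foot_1, foot_2, foot_3, foot_4, foot_5, foot_6, foot_7, foot_8 in the frame of tray above 0.0366667 m and x of rake_grip in the frame of rake_rest between -0.03 and 0.03 m and y of rake_grip in the frame of rake_rest between -0.008 and 0.008 m and z of rake_grip in the frame of rake_rest between 0.08 and 0.094 m and angle between the x axis of rake and the x axis of rake_rest, either way round below 0.2 rad and linear speed of rake below 0.02 m/s); the robot touches nothing.
It fails at once if the rake presses or strikes the tray with more than 12 N (contact force between rake and tray above 12 N).
It fails at once if the fingers touch a foot (contact force between the fingers and foot_1 above 0.5 N or contact force between the fingers and foot_2 above 0.5 N or contact force between the fingers and foot_3 above 0.5 N or contact force between the fingers and foot_4 above 0.5 N or contact force between the fingers and foot_5 above 0.5 N or contact force between the fingers and foot_6 above 0.5 N or contact force between the fingers and foot_7 above 0.5 N or contact force between the fingers and foot_8 above 0.5 N or contact force between the fingers and foot_9 above 0.5 N).
It fails at once if a bystander (stopwatch, tape roll, small weight) is moved more than 20 mm (distance of any of stopwatch, tape_1, weight_50 from where it was at the start of the episode above 0.02 m).
It also fails if it takes over 70 s, if anything falls off the work surface, if the arm or the gripper's body presses on something with over 40 N, if the wrist force passes 120 N, or if a joint passes its speed limit or range.

## Working session

There is one attempt and no reset: what is moved stays moved. The work goes in short steps, Python scripts to look and compute and a shell command to move; the robot and the scene stay as the last step left them, time stands still between calls to the robot, and variables do not carry over. Pictures are saved under pics/ and viewed, at most 10 in all, crops included, and the job is handed in when it is done.

```bash
mkdir -p pics
cat > h.py <<'E'
import numpy as np, cv2
from plant import state, grab_frame
def ray(f,u,v):
    d=f["R"].T@np.linalg.inv(f["K"])@np.array([u,v,1.]); c=-f["R"].T@f["t"]; return c,d
def onz(f,u,v,z):
    c,d=ray(f,u,v); return c+d*(z-c[2])/d[2]
def tri(*obs):
    A=np.zeros((3,3));b=np.zeros(3)
    for f,u,v in obs:
        c,d=ray(f,u,v); d=d/np.linalg.norm(d); P=np.eye(3)-np.outer(d,d); A+=P;b+=P@c
    return np.linalg.solve(A,b)
def proj(f,X):
    p=f["K"]@(f["R"]@np.asarray(X)+f["t"]); return p[:2]/p[2]
E
python3 - <<'E'
from h import *
import pickle
F={n:grab_frame(n) for n in("top","side","wrist")}
pickle.dump(F,open("f0.pkl","wb"))
for n in F: cv2.imwrite(f"pics/{n}0.png",F[n]["image"]); print(n,-F[n]["R"].T@F[n]["t"])
print(state())
E
```

```text
top [0.36541128 0.05346849 1.30748048]
side [0.72578431 0.61639415 1.17021399]
wrist [0.10016258 0.5187734  0.37331559]
{'t': 0.15, 'joint_pos': array([ 1.03061455e+00,  3.13323648e-01,  1.49821399e+00,  6.74277260e-06,
        1.33098319e+00, -2.23411640e-01]), 'dq': array([-0.00013806, -0.00250885, -0.00105457, -0.00042136,  0.00212899,
       -0.00090998]), 'tau': array([ 1.77144386e-03, -4.12371433e+01, -2.59799194e+01, -1.79814388e-04,
        3.20793944e-03, -4.95671634e-05]), 'position': array([0.1634622 , 0.49872329, 0.23088371]), 'orientation': array([-1.75951767e-04,  1.57724469e-01,  9.87483051e-01, -4.29450092e-04]), 'ft_force': array([-0.14240805, -0.30831681,  0.54588388]), 'torque': array([ 0.01397076, -0.01549168,  0.01929976]), 'grip_force': 0.0, 'finger_gap': 0.08545083118746682}
```

View pics/top0.png

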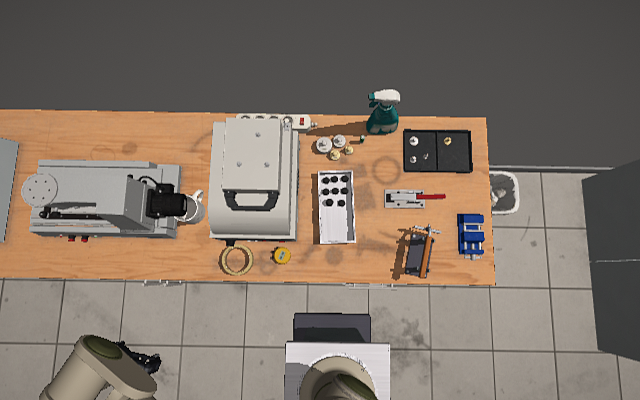

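View pics/side0.png

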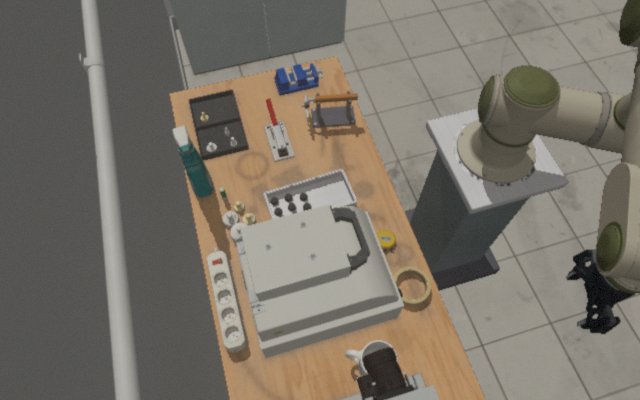

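The top view shows the tray at about (337,207) with the feet around (335,190), the rake on its rest at (420,250), the stopwatch at (282,256), the tape at (236,261) and the oven left of the tray. In the side view the rake is at (332,108) and the tray at (310,195). I need enlarged crops.

Run:
```python
from h import *
import pickle
F=pickle.load(open("f0.pkl","rb"))
a=cv2.resize(F["top"]["image"][160:290,305:450],None,fx=4,fy=4,interpolation=cv2.INTER_CUBIC)
b=cv2.resize(F["side"]["image"][80:145,260:380],None,fx=5,fy=5,interpolation=cv2.INTER_CUBIC)
cv2.imwrite("pics/a.png",a);cv2.imwrite("pics/b.png",b)
t=F["top"]
for n,(u,v),z in [("tray nl",(320,243),.03),("nr",(355,242),.03),("fl",(317.5,171),.03),("fr",(353,170),.03),("hand end near",(424,272),.09),("far",(429,234),.09)]: print(n,onz(t,u,v,z))
```

```text
tray nl [0.44952837 0.05784964 0.03      ]
nr [ 0.45442596 -0.0510213   0.03      ]
fl [0.67941974 0.069918   0.03      ]
fr [ 0.68472976 -0.0439752   0.03      ]
hand end near [ 0.36590948 -0.24875441  0.09      ]
far [ 0.47765025 -0.26665543  0.09      ]
```

View pics/a.png

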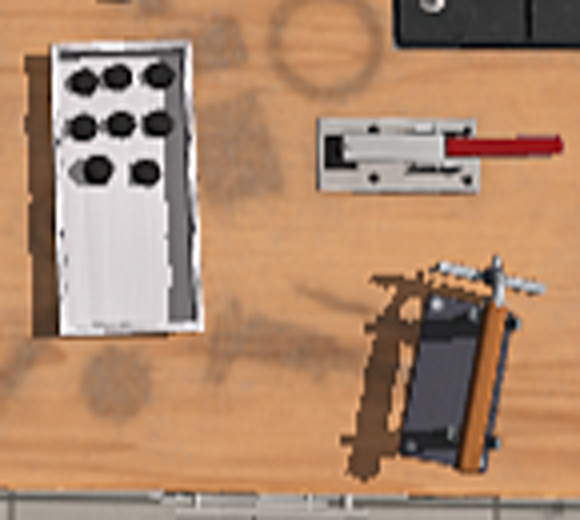

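View pics/b.png

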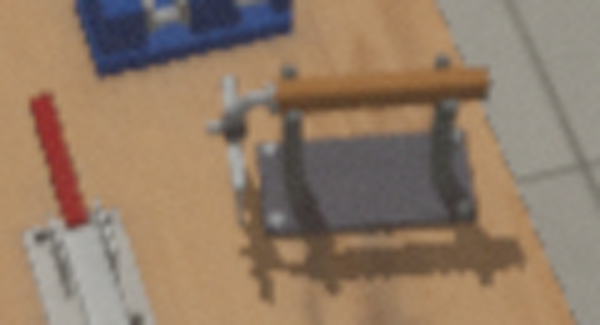

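The crops show the handle from (497,305) to (470,470), yawed about -9°. The feet stand in rows of 3, 3 and 2, with the stacked one at front-left (97,170). The tray is yawed about 2°. I'll move above the rake and measure with the wrist camera.

```bash
cat >> h.py <<'E'
from scipy.spatial.transform import Rotation as Ro
def tool():
    s=state(); w,x,y,z=s["orientation"]; return s["position"],Ro.from_quat([x,y,z,w]).as_matrix()
def delta(P,yaw):
    "P target TCP, yaw = world heading of tool -x (deg)"
    p,R=tool(); d=R.T@(np.asarray(P)-p); h=np.degrees(np.arctan2(-R[1,0],-R[0,0]))
    a=-(yaw-h); print("d",d.round(4),"turn",np.radians((a+180)%360-180).round(4),"head",h.round(2))
E
python3 - <<'E'
from h import *
import pickle
F=pickle.load(open("f0.pkl","rb"));p,R=tool();f=F["wrist"]
print(f["K"],(R.T@f["R"].T).round(3), F["top"]["K"][0,0])
delta([.41,-.257,.25],-9.1)
E
```

```text
[[293.01776569   0.         322.53512007]
 [  0.         293.01776569 201.59293956]
 [  0.           0.           1.        ]] [[-0.    -0.965 -0.262]
 [ 1.     0.    -0.   ]
 [ 0.    -0.262  0.965]] 409.2257386858408
d [-0.4697 -0.6413 -0.0186] turn -0.1579 head -18.15
```

The rows are not in the units I measure in: shifts go in shares of 80 cm and turns go in shares of pi rad. I convert before sending: -0.641 m / 0.8 = -0.8013, -0.47 m / 0.8 = -0.5875, -0.158 rad / 3.1416 = -0.0503.

```bash
python3 -m jog '[{"aperture": 0.085, "x": -0.5875, "y": -0.8013, "z": -0.025, "twist": -0.0503}, {"aperture": 0.085, "x": -0.5875, "y": -0.8013, "z": -0.025, "twist": -0.0503}, {"aperture": 0.085, "x": -0.5875, "y": -0.8013, "z": -0.025, "twist": -0.0503}, {"aperture": 0.085, "x": -0.5875, "y": -0.8013, "z": -0.025, "twist": -0.0503}, {"aperture": 0.085, "x": -0.5875, "y": -0.8013, "z": -0.025, "twist": -0.0503}, {"aperture": 0.085, "x": -0.5875, "y": -0.8013, "z": -0.025, "twist": -0.0503}, {"aperture": 0.085, "x": -0.5875, "y": -0.8013, "z": -0.025, "twist": -0.0503}, {"aperture": 0.085, "x": -0.5875, "y": -0.8013, "z": -0.025, "twist": -0.0503}, {"aperture": 0.085, "x": -0.5875, "y": -0.8013, "z": -0.025, "twist": -0.0503}, {"aperture": 0.085, "x": -0.5875, "y": -0.8013, "z": -0.025, "twist": -0.0503}, {"aperture": 0.085, "x": -0.5875, "y": -0.8013, "z": -0.025, "twist": -0.0503}, {"aperture": 0.085, "x": -0.5875, "y": -0.8013, "z": -0.025, "twist": -0.0503}, {"aperture": 0.085, "x": -0.5875, "y": -0.8013, "z": -0.025, "twist": -0.0503}, {"aperture": 0.085, "x": -0.5875, "y": -0.8013, "z": -0.025, "twist": -0.0503}, {"aperture": 0.085, "x": -0.5875, "y": -0.8013, "z": -0.025, "twist": -0.0503}, {"aperture": 0.085, "x": -0.5875, "y": -0.8013, "z": -0.025, "twist": -0.0503}, {"aperture": 0.085, "x": -0.5875, "y": -0.8013, "z": -0.025, "twist": -0.0503}, {"aperture": 0.085, "x": -0.5875, "y": -0.8013, "z": -0.025, "twist": -0.0503}, {"aperture": 0.085, "x": -0.5875, "y": -0.8013, "z": -0.025, "twist": -0.0503}, {"aperture": 0.085, "x": -0.5875, "y": -0.8013, "z": -0.025, "twist": -0.0503}]'
python3 - <<'E'
from h import *
import pickle
f=grab_frame("wrist"); pickle.dump(f,open("f1.pkl","wb")); cv2.imwrite("pics/w1.png",f["image"]); delta([.41,-.257,.25],-9.1)
E
```

```text
t: 1.82
position: [0.4111, -0.2617, 0.2503]
orientation: [-0.0, 0.081, 0.997, -0.0]
ft_force: [-0.4, 0.3, -1.0]
finger_gap: 0.0852
grip_force: 0.0
d [0.0011 0.0026 0.0002] turn -0.0032 head -9.29
```

View pics/w1.png

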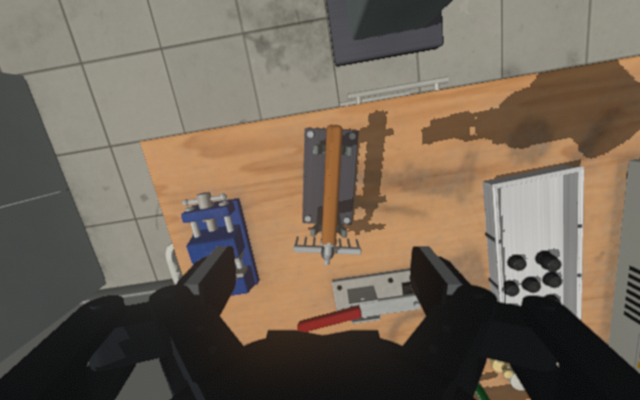

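The wrist view shows the handle from (335,125) to (329,243), the saddles at the plate ends, the tine head at (328,246) and the tray at right. Next I'll extract the handle by colour.

```bash
cat >> h.py <<'E'
def handle(f,win,z=.096):
    u0,v0,u1,v1=win; im=f["image"][v0:v1,u0:u1]; h=cv2.cvtColor(im,cv2.COLOR_BGR2HSV)
    m=((h[...,0]>6)&(h[...,0]<22)&(h[...,1]>165)&(h[...,2]>70)).astype(np.uint8)
    n,l,s,c=cv2.connectedComponentsWithStats(m); i=1+np.argmax(s[1:,4])
    ct=max(cv2.findContours((l==i).astype(np.uint8),0,1)[0],key=cv2.contourArea)
    r=cv2.minAreaRect(ct); b=cv2.boxPoints(r)+[u0,v0]; 
    b=b[np.argsort(b[:,1])]; return b,s[i,4]
E
python3 - <<'E'
from h import *
import pickle
f=pickle.load(open("f1.pkl","rb")); t=pickle.load(open("f0.pkl","rb"))["top"]
for n,g,w in(("w",f,(300,110,365,262)),("t",t,(400,225,445,285))):
    b,a=handle(g,w); print(n,b.round(1).tolist(),a)
    for e in(b[:2].mean(0),b[2:].mean(0)): print(onz(g,*e,.096).round(4), onz(g,*e,.085).round(4))
bw,_=handle(f,(300,110,365,262)); bt,_=handle(t,(400,225,445,285))
print(tri((f,*bw[:2].mean(0)),(t,*bt[2:].mean(0))),tri((f,*bw[2:].mean(0)),(t,*bt[:2].mean(0))))
print(f["image"][180,333],f["image"][180,390])
E
```

```text
w [[331.0, 163.0], [331.0, 163.0], [330.0, 163.0], [330.0, 163.0]] 2
[ 0.3863 -0.2499  0.096 ] [ 0.3878 -0.2498  0.085 ]
[ 0.3861 -0.2509  0.096 ] [ 0.3876 -0.2508  0.085 ]
t [[426.5, 235.7], [431.1, 236.5], [419.3, 276.9], [423.8, 277.7]] 195
[ 0.4707 -0.2643  0.096 ] [ 0.4717 -0.2672  0.085 ]
[ 0.3507 -0.2397  0.096 ] [ 0.3505 -0.2424  0.085 ]
[ 0.36615611 -0.24096027  0.13043746] [ 0.43011446 -0.25863815  0.08209634]
[ 56 102 154] [ 83 115 150]
```

```bash
sed -i 's/>165/>140/' h.py
python3 - <<'E'
from h import *
import pickle
f=pickle.load(open("f1.pkl","rb")); t=pickle.load(open("f0.pkl","rb"))["top"]
for n,g,w in(("w",f,(318,118,350,252)),("t",t,(400,225,445,285))):
    b,a=handle(g,w); print(n,b.round(1).tolist(),a)
    for e in(b[:2].mean(0),b[2:].mean(0)): print(onz(g,*e,.096).round(4), onz(g,*e,.085).round(4))
bw,_=handle(f,(318,118,350,252)); bt,_=handle(t,(400,225,445,285))
print(tri((f,*bw[:2].mean(0)),(t,*bt[2:].mean(0))),tri((f,*bw[2:].mean(0)),(t,*bt[:2].mean(0))))
E
```

```text
w [[326.8, 124.8], [341.7, 125.6], [320.0, 242.8], [335.0, 243.7]] 1643
[ 0.3501 -0.241   0.096 ] [ 0.3503 -0.2406  0.085 ]
[ 0.4722 -0.2672  0.096 ] [ 0.4769 -0.2678  0.085 ]
t [[426.7, 235.8], [431.7, 236.7], [419.0, 277.2], [424.0, 278.2]] 209
[ 0.4705 -0.2656  0.096 ] [ 0.4714 -0.2685  0.085 ]
[ 0.3494 -0.2394  0.096 ] [ 0.3493 -0.2421  0.085 ]
[ 0.34978255 -0.2407754   0.09060717] [ 0.47094814 -0.26618812  0.09742487]
```

Run:
```python
from h import *
delta([.42,-.2555,.068],-11.9)
```

```text
d [-0.0087  0.0056  0.1822] turn 0.0456 head -9.29
```

To row units: 0.06 m / 0.8 = 0.075, -0.009 m / 0.8 = -0.0113, 0.046 rad / 3.1416 = 0.0146.

```bash
python3 -m jog '[{"aperture": 0.05, "x": -0.0113, "y": 0.0075, "z": 0.075, "twist": 0.0146}, {"aperture": 0.05, "x": -0.0113, "y": 0.0075, "z": 0.075, "twist": 0.0146}, {"aperture": 0.05, "x": -0.0113, "y": 0.0075, "z": 0.075, "twist": 0.0146}, {"aperture": 0.05, "x": -0.0113, "y": 0.0075, "z": 0.075, "twist": 0.0146}]'
python3 - <<'E'
from h import *
import pickle
delta([.42,-.2555,.068],-11.9)
f=grab_frame("wrist"); pickle.dump(f,open("f2.pkl","wb")); cv2.imwrite("pics/w2.png",f["image"])
o=pickle.load(open("f1.pkl","rb"))
b,a=handle(f,(310,60,352,275)); print(b.round(1).tolist(),a)
c,_=handle(o,(318,118,350,252))
for i in(0,2): print(onz(f,*b[i:i+2].mean(0),.096),tri((f,*b[i:i+2].mean(0)),(o,*c[i:i+2].mean(0))))
E
```

```text
t: 2.2
position: [0.4201, -0.2512, 0.1915]
orientation: [-0.001, 0.102, 0.995, 0.0]
ft_force: [-0.6, 0.0, -0.4]
finger_gap: 0.05
grip_force: 0.0
d [-0.0009 -0.0043  0.1235] turn 0.0042 head -11.66
[[310.0, 117.0], [327.0, 117.0], [327.0, 262.0], [310.0, 262.0]] 2518
[ 0.35048636 -0.24085066  0.096     ] [ 0.35029985 -0.24085135  0.08990717]
[ 0.47205608 -0.26639821  0.096     ] [ 0.47574893 -0.26744761  0.08815314]
```

View pics/w2.png

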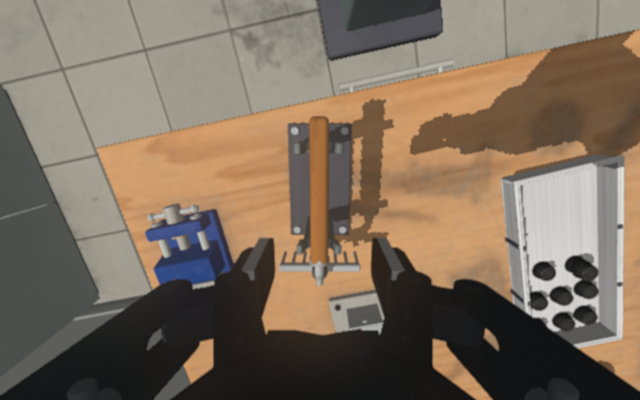

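The view shows the handle vertical in the image at column 318.5, between the open fingers and centred on the gap to within a few mm, with the rake head at (320,265).

To row units: 0.123 m / 0.8 = 0.1538, -0.004 m / 0.8 = -0.005, 0.004 rad / 3.1416 = 0.0013.

```bash
python3 -m jog '[{"aperture": 0.05, "x": -0.0013, "y": -0.005, "z": 0.05, "twist": 0.0013}, {"aperture": 0.05, "x": -0.0013, "y": -0.005, "z": 0.1, "twist": 0.0013}, {"aperture": 0.05, "x": -0.0013, "y": -0.005, "z": 0.1375, "twist": 0.0013}, {"aperture": 0.05, "x": -0.0013, "y": -0.005, "z": 0.1538, "twist": 0.0013}, {"aperture": 0.05, "x": -0.0013, "y": -0.005, "z": 0.1538, "twist": 0.0013}, {"aperture": 0.05, "x": -0.0013, "y": -0.005, "z": 0.1538, "twist": 0.0013}, {"aperture": 0.05, "x": -0.0013, "y": -0.005, "z": 0.1538, "twist": 0.0013}]'
python3 - <<'E'
from h import *
delta([.421,-.2555,.068],-11.9)
print(state()["position"])
E
```

```text
t: 2.83
position: [0.4214, -0.2571, 0.0705]
orientation: [0.001, 0.104, 0.995, -0.001]
ft_force: [0.5, 0.1, -0.3]
finger_gap: 0.0503
grip_force: 0.0
d [0.0008 0.0015 0.0025] turn -0.0009 head -11.95
[ 0.42144246 -0.25712597  0.07047444]
```

Close and hold, then lift.

To row units: 0.002 m / 0.8 = 0.0025, 0.001 m / 0.8 = 0.0013.

```bash
python3 -m jog '[{"aperture": 0.01, "y": 0.0013, "z": 0.0025}, {"aperture": 0.01, "y": 0.0013, "z": 0.0025}, {"aperture": 0.0, "y": 0.0013, "z": 0.0025}, {"aperture": 0.0, "y": 0.0013, "z": 0.0025}, {"aperture": 0.0, "y": 0.0013, "z": 0.0025}, {"aperture": 0.0, "y": 0.0013, "z": 0.0025}, {"aperture": 0.0, "y": 0.0013, "z": 0.0025}]' 80; python3 -m jog '[{"aperture": 0, "z": -0.0375}, {"aperture": 0, "z": -0.075}, {"aperture": 0, "z": -0.1125}, {"aperture": 0, "z": -0.125}, {"aperture": 0, "z": -0.125}, {"aperture": 0, "z": -0.125}]'
python3 - <<'E'
from h import *
import pickle
f=grab_frame("wrist"); pickle.dump(f,open("f3.pkl","wb")); cv2.imwrite("pics/w3.png",f["image"])
print(state()["position"],state()["ft_force"],state()["torque"])
E
```

```text
t: 3.42
position: [0.421, -0.2555, 0.0673]
orientation: [0.001, 0.104, 0.995, -0.0]
ft_force: [-1.2, 2.4, 5.9]
finger_gap: 0.0145
grip_force: 78.5
t: 3.92
position: [0.4204, -0.255, 0.1655]
orientation: [-0.0, 0.104, 0.995, 0.0]
ft_force: [-0.6, 0.4, -2.0]
finger_gap: 0.0151
grip_force: 78.4
[ 0.42013073 -0.25473825  0.16474244] [ 0.14451427  0.58279305 -2.35521007] [0.05530936 0.0055845  0.00641576]
```

View pics/w3.png

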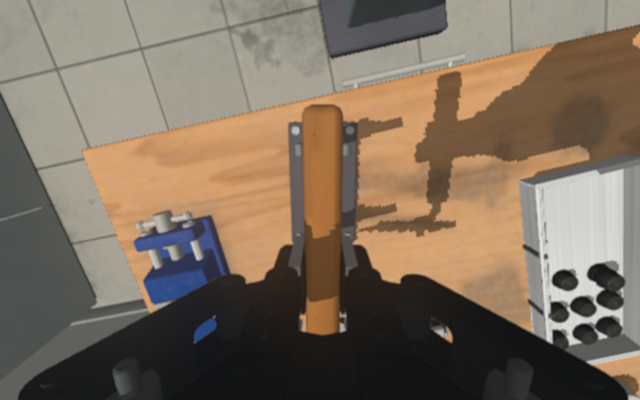

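The rake is lifted and level, with the handle at columns 303–342 held in the fingers; the tray is at right with its near edge at about (525,180)–(640,155). Now I'll measure the tray corners, ribs and feet by mask from the earlier frames.

Run:
```python
from h import *
import pickle
t=pickle.load(open("f0.pkl","rb"))["top"]; f=pickle.load(open("f1.pkl","rb"))
for n,g,(u0,v0,u1,v1) in(("top",t,(308,160,365,250)),("w1",f,(465,150,605,330))):
    im=cv2.resize(g["image"][v0:v1,u0:u1],None,fx=4,fy=4,interpolation=cv2.INTER_CUBIC); h=cv2.cvtColor(im,cv2.COLOR_BGR2HSV)
    m=(h[...,1]<60).astype(np.uint8); m=cv2.morphologyEx(m,cv2.MORPH_OPEN,np.ones((5,5)))
    l=cv2.findContours(m,0,1)[0]; c=max(l,key=cv2.contourArea); c=cv2.convexHull(c)
    p=cv2.approxPolyDP(c,12,True)[:,0]/4+[u0,v0]; print(n,cv2.contourArea(c)/16)
    for q in p: print(q.round(1),onz(g,*q,.03).round(4)[:2],onz(g,*q,0).round(4)[:2])
    d=(h[...,2]<60).astype(np.uint8); 
    for ct in cv2.findContours(d,0,1)[0]:
        if cv2.contourArea(ct)>16*15:
            x=cv2.boundingRect(ct); q=np.array([x[0]+x[2]/2,x[1]+x[3]/2])/4+[u0,v0]; print(" dark",q,np.array(x[2:])/4,onz(g,*q,.012).round(4)[:2])
```

```text
top 2635.1875
[351.8 170. ] [ 0.6847 -0.04  ] [ 0.6922 -0.0422]
[355.8 242.5] [ 0.4529 -0.0534] [ 0.455  -0.0559]
[320.  243.8] [0.4472 0.0578] [0.4491 0.0579]
[317.8 171.8] [0.677  0.0691] [0.6843 0.0694]
 dark [341.375 203.25 ] [6.75 6.  ] [ 0.5789 -0.0084]
 dark [329.5   202.625] [7.   6.75] [0.5803 0.0297]
 dark [325.75 192.  ] [6.5 6. ] [0.6148 0.0423]
 dark [335.25 191.25] [7. 6.] [0.6178 0.0117]
 dark [344.625 191.125] [7.25 6.25] [ 0.6187 -0.0186]
 dark [326.125 180.5  ] [7.25 6.5 ] [0.6527 0.0416]
 dark [334.25 179.25] [7. 6.] [0.6573 0.0153]
 dark [344.875 179.   ] [7.75 6.5 ] [ 0.6588 -0.0191]
w1 17800.65625
[583.  166.2] [0.4499 0.0586] [0.4585 0.0842]
[584.8 329.8] [0.6947 0.0773] [0.7236 0.1045]
[465.  329.8] [ 0.6667 -0.0945] [ 0.6932 -0.0816]
[465.  280.5] [ 0.586  -0.0916] [ 0.6059 -0.0784]
[483.  182.5] [ 0.4506 -0.0643] [ 0.4593 -0.0488]
[561.  165.5] [0.4445 0.0316] [0.4527 0.055 ]
 dark [511.25 288.25] [14.5 14.5] [ 0.6216 -0.0174]
 dark [527.5  304.75] [125.   50.5] [0.6535 0.0066]
 dark [531.    284.625] [18.   14.25] [0.6202 0.011 ]
 dark [516.75 262.5 ] [17.5 14.5] [ 0.5809 -0.0099]
 dark [548.625 269.   ] [25.25 35.5 ] [0.5987 0.0354]
```

```bash
cat >> h.py <<'E'
C=np.array([.566,.0097]); H=3.0
def tr(x,y,z):
    "TCP delta for rake origin at tray x,y and TCP height z"
    a=np.radians(H); e=np.array([np.cos(a),np.sin(a)]); n=np.array([-e[1],e[0]])
    p=C+(x-.075)*e+y*n; delta([*p,z],H)
def where():
    a=np.radians(H); e=np.array([np.cos(a),np.sin(a)]); n=np.array([-e[1],e[0]]); s=state(); p=s["position"]
    d=p[:2]-C; print("rake tray x,y",(d@e+.075).round(4),(d@n).round(4),"z",p[2].round(4),"f",s["ft_force"].round(2),"M",s["torque"].round(2),"t",s["t"])
E
python3 -c "
from h import *
tr(-.022,0,.11)"
```

```text
d [0.0057 0.2638 0.0551] turn -0.2611 head -11.96
```

To row units: 0.264 m / 0.8 = 0.33, 0.006 m / 0.8 = 0.0075, -0.261 rad / 3.1416 = -0.0831.

```bash
python3 -m jog '[{"aperture": 0, "x": 0.0075, "y": 0.33, "twist": -0.0831}, {"aperture": 0, "x": 0.0075, "y": 0.33, "twist": -0.0831}, {"aperture": 0, "x": 0.0075, "y": 0.33, "twist": -0.0831}, {"aperture": 0, "x": 0.0075, "y": 0.33, "twist": -0.0831}, {"aperture": 0, "x": 0.0075, "y": 0.33, "twist": -0.0831}, {"aperture": 0, "x": 0.0075, "y": 0.33, "twist": -0.0831}, {"aperture": 0, "x": 0.0075, "y": 0.33, "twist": -0.0831}, {"aperture": 0, "x": 0.0075, "y": 0.33, "twist": -0.0831}, {"aperture": 0, "x": 0.0075, "y": 0.33, "twist": -0.0831}, {"aperture": 0, "x": 0.0075, "y": 0.33, "twist": -0.0831}]'
python3 - <<'E'
from h import *
import pickle
tr(-.022,0,.11); where()
f=grab_frame("wrist"); pickle.dump(f,open("f4.pkl","wb"));cv2.imwrite("pics/w4.png",f["image"])
f=grab_frame("top"); pickle.dump(f,open("t4.pkl","wb"))
where()
E
```

```text
t: 4.8
position: [0.4691, 0.0036, 0.1652]
orientation: [-0.001, -0.026, 1.0, 0.0]
ft_force: [0.3, -1.3, -2.4]
finger_gap: 0.0146
grip_force: 78.8
d [-0.0002  0.001   0.0552] turn -0.0007 head 2.96
rake tray x,y -0.0221 -0.001 z 0.1652 f [ 0.31 -1.31 -2.39] M [0.03 0.08 0.  ] t 4.8
rake tray x,y -0.0219 -0.0014 z 0.1657 f [ 0.07 -0.54 -1.79] M [-0.01  0.03 -0.  ] t 4.9
```

View pics/w4.png

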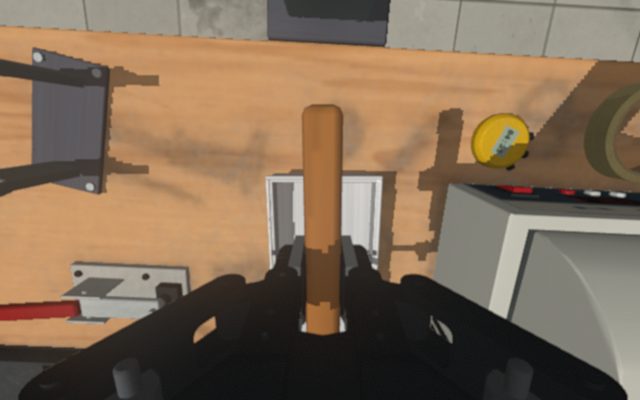

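The view shows the tray's near edge level from (267,176) to (382,176), centred on the handle at column 322, so the heading is right. The stopwatch at (501,140) and the oven are clear.

```bash
python3 - <<'E'
from h import *
import pickle
f=pickle.load(open("f4.pkl","rb"))
for q in((267,176.5),(382.5,176.5),(322.5,104)): print(onz(f,*q,.03 if q[1]>150 else .1938))
im=cv2.cvtColor(f["image"],cv2.COLOR_BGR2HSV); g=f["image"]
print(im[195,258:275,1],im[195,374:392,1]); print(im[168:186,290,1],im[168:186,370,1])
E
python3 -m jog '[{"aperture": 0, "y": 0.0013, "z": 0.0375}, {"aperture": 0, "y": 0.0013, "z": 0.075}, {"aperture": 0, "y": 0.0013, "z": 0.1063}, {"aperture": 0, "y": 0.0013, "z": 0.1188}, {"aperture": 0, "y": 0.0013, "z": 0.1188}, {"aperture": 0, "y": 0.0013, "z": 0.1188}]'; python3 -c "
from h import *
where()"
```

```text
[ 0.45545895 -0.051125    0.03      ]
[0.44972455 0.05959726 0.03      ]
[ 0.39617479 -0.00080288  0.1938    ]
[112 111 111 110 110 110 112  95  50  17  10  12  12  12  14  23  36] [  8   7   6   7   7   6   6  12  54 107 111 110 109 107 109 109 110 110]
[125 125 122 120 108  80  40  19  11   9  11  12  11  13  15  19  21  21] [116 115 116 115 111  81  38  11   8   7   9   9   5   8  10   8   8   8]
t: 5.4
position: [0.4699, 0.0047, 0.0719]
orientation: [0.0, -0.026, 1.0, -0.0]
ft_force: [-0.4, -0.2, -0.4]
finger_gap: 0.015
grip_force: 78.8
rake tray x,y -0.0212 -0.0 z 0.0719 f [-0.36 -0.24 -0.39] M [-0.01  0.02  0.03] t 5.4
```

To row units: 0.008 m / 0.8 = 0.01, 0.006 m / 0.8 = 0.0075.

```bash
python3 -m jog '[{"aperture": 0, "z": 0.0038}, {"aperture": 0, "z": 0.0075}, {"aperture": 0, "z": 0.01}, {"aperture": 0, "z": 0.01}, {"aperture": 0, "z": 0.01}]'; python3 -c "
from h import *
where()"
python3 -m jog '[{"aperture": 0, "z": 0.0013}, {"aperture": 0, "z": 0.0013}, {"aperture": 0, "z": 0.0013}]'; python3 -c "
from h import *
where()"
```

```text
t: 5.82
position: [0.4696, 0.0052, 0.0635]
orientation: [0.0, -0.026, 1.0, -0.0]
ft_force: [0.8, -1.3, -1.2]
finger_gap: 0.0145
grip_force: 78.8
rake tray x,y -0.0215 0.0006 z 0.0635 f [ 0.77 -1.35 -1.23] M [0.   0.07 0.  ] t 5.8167
t: 6.07
position: [0.4695, 0.0052, 0.0623]
orientation: [0.0, -0.026, 1.0, -0.0]
ft_force: [0.1, 0.3, -1.2]
finger_gap: 0.0146
grip_force: 78.8
rake tray x,y -0.0216 0.0006 z 0.0623 f [ 0.05  0.28 -1.2 ] M [ 0.01  0.06 -0.03] t 6.0667
```

```bash
cat > chk.py <<'E'
import sys
from h import *
where(); sys.exit(state()["ft_force"][2]>float(sys.argv[1]))
E
python3 -m jog '[{"aperture": 0, "z": 0.0013}, {"aperture": 0, "z": 0.0013}]' >/dev/null; python3 chk.py 0.8 && python3 -m jog '[{"aperture": 0, "z": 0.0013}, {"aperture": 0, "z": 0.0013}]' >/dev/null && python3 chk.py 0.8 && python3 -m jog '[{"aperture": 0, "z": 0.0013}, {"aperture": 0, "z": 0.0013}]' >/dev/null && python3 chk.py 0.8 && python3 -m jog '[{"aperture": 0, "z": 0.0013}, {"aperture": 0, "z": 0.0013}]' >/dev/null && python3 chk.py 0.8 && python3 -m jog '[{"aperture": 0, "z": 0.0013}, {"aperture": 0, "z": 0.0013}]' >/dev/null && python3 chk.py 0.8 && python3 -m jog '[{"aperture": 0, "z": 0.0013}, {"aperture": 0, "z": 0.0013}]' >/dev/null && python3 chk.py 0.8 && python3 -m jog '[{"aperture": 0, "z": 0.0013}, {"aperture": 0, "z": 0.0013}]' >/dev/null && python3 chk.py 0.8
```

```text
rake tray x,y -0.0217 0.0006 z 0.0612 f [-0.96  0.09 -2.25] M [ 0.03 -0.01  0.01] t 6.2333False
```

To row units: 0.001 m / 0.8 = 0.0013.

```bash
sed -i 's/sys.exit(\(.*\))$/sys.exit(int(\1))/' chk.py
python3 -m jog '[{"aperture": 0, "z": 0.0013}, {"aperture": 0, "z": 0.0013}]' >/dev/null; python3 chk.py 0.8 && python3 -m jog '[{"aperture": 0, "z": 0.0013}, {"aperture": 0, "z": 0.0013}]' >/dev/null && python3 chk.py 0.8 && python3 -m jog '[{"aperture": 0, "z": 0.0013}, {"aperture": 0, "z": 0.0013}]' >/dev/null && python3 chk.py 0.8 && python3 -m jog '[{"aperture": 0, "z": 0.0013}, {"aperture": 0, "z": 0.0013}]' >/dev/null && python3 chk.py 0.8 && python3 -m jog '[{"aperture": 0, "z": 0.0013}, {"aperture": 0, "z": 0.0013}]' >/dev/null && python3 chk.py 0.8 && python3 -m jog '[{"aperture": 0, "z": 0.0013}, {"aperture": 0, "z": 0.0013}]' >/dev/null && python3 chk.py 0.8 && python3 -m jog '[{"aperture": 0, "z": 0.0013}, {"aperture": 0, "z": 0.0013}]' >/dev/null && python3 chk.py 0.8
```

```text
rake tray x,y -0.0217 0.0006 z 0.0601 f [ 0.94 -0.16 -2.12] M [-0.01  0.02 -0.02] t 6.4
rake tray x,y -0.0217 0.0006 z 0.0591 f [-0.98 -0.81 -2.42] M [0.03 0.   0.03] t 6.5667
rake tray x,y -0.0217 0.0006 z 0.0581 f [-0.08  0.37 -1.33] M [-0.01  0.01 -0.01] t 6.7333
rake tray x,y -0.0217 0.0006 z 0.0572 f [-0.4   0.31 -1.35] M [-0.01  0.11  0.03] t 6.9
rake tray x,y -0.0217 0.0006 z 0.0561 f [ 0.34  0.39 -1.1 ] M [ 0.01  0.06 -0.04] t 7.0667
rake tray x,y -0.0217 0.0006 z 0.0551 f [-0.5   0.56 -1.95] M [-0.03  0.07  0.02] t 7.2333
rake tray x,y -0.0217 0.0006 z 0.0542 f [ 0.06  0.22 -0.79] M [-0.03  0.05  0.03] t 7.4
```

The rows are not in the units I measure in: shifts go in shares of 80 cm and turns go in shares of pi rad. I convert before sending: 0.001 m / 0.8 = 0.0013.

```bash
python3 -m jog '[{"aperture": 0, "z": 0.0013}, {"aperture": 0, "z": 0.0013}]' >/dev/null; python3 chk.py 0 && python3 -m jog '[{"aperture": 0, "z": 0.0013}, {"aperture": 0, "z": 0.0013}]' >/dev/null && python3 chk.py 0 && python3 -m jog '[{"aperture": 0, "z": 0.0013}, {"aperture": 0, "z": 0.0013}]' >/dev/null && python3 chk.py 0 && python3 -m jog '[{"aperture": 0, "z": 0.0013}, {"aperture": 0, "z": 0.0013}]' >/dev/null && python3 chk.py 0 && python3 -m jog '[{"aperture": 0, "z": 0.0013}, {"aperture": 0, "z": 0.0013}]' >/dev/null && python3 chk.py 0 && python3 -m jog '[{"aperture": 0, "z": 0.0013}, {"aperture": 0, "z": 0.0013}]' >/dev/null && python3 chk.py 0
```

```text
rake tray x,y -0.0217 0.0006 z 0.0532 f [ 0.2   0.63 -1.56] M [0.01 0.05 0.01] t 7.5667
rake tray x,y -0.0217 0.0006 z 0.0522 f [-0.17  0.03 -1.71] M [0.02 0.03 0.02] t 7.7333
rake tray x,y -0.0217 0.0006 z 0.0514 f [-2.    0.72  3.33] M [0.05 0.25 0.07] t 7.9
```

Contact is at TCP z ≈ 0.052, so the head is set about 8 mm up. I'll lift over the stack and come down behind it at 16 mm tip height to push only the top foot off.

To row units: -0.058 m / 0.8 = -0.0725, -0.045 m / 0.8 = -0.0563.

```bash
python3 -m jog '[{"aperture": 0, "z": -0.0375}, {"aperture": 0, "z": -0.0563}, {"aperture": 0, "x": -0.0375, "z": -0.0563}, {"aperture": 0, "x": -0.0725, "z": -0.0563}, {"aperture": 0, "x": -0.0725, "z": -0.0563}, {"aperture": 0, "x": -0.0725, "z": -0.0563}, {"aperture": 0, "x": -0.0725, "z": -0.0375}, {"aperture": 0, "x": -0.0725, "z": -0.0213}, {"aperture": 0, "x": -0.0725, "z": -0.0213}, {"aperture": 0, "x": -0.0725, "z": -0.0213}]'
python3 - <<'E'
from h import *
import pickle
where()
for n in("top","side"): pickle.dump(grab_frame(n),open(n+"5.pkl","wb"))
E
```

```text
t: 8.73
position: [0.5265, 0.0083, 0.068]
orientation: [-0.001, -0.026, 1.0, 0.0]
ft_force: [-0.2, -0.9, -2.2]
finger_gap: 0.0146
grip_force: 78.8
rake tray x,y 0.0355 0.0007 z 0.068 f [-0.18 -0.89 -2.24] M [-0.03  0.02  0.01] t 8.7333
```

To row units: 0.058 m / 0.8 = 0.0725, 0.02 m / 0.8 = 0.025.

```bash
python3 -m jog '[{"aperture": 0, "x": 0.0125}, {"aperture": 0, "x": 0.025}, {"aperture": 0, "x": 0.0375}, {"aperture": 0, "x": 0.05}, {"aperture": 0, "x": 0.0625}, {"aperture": 0, "x": 0.0725}, {"aperture": 0, "x": 0.0725}, {"aperture": 0, "x": 0.0725}]'
python3 - <<'E'
from h import *
where()
E
python3 -m jog '[{"aperture": 0, "z": -0.0375}, {"aperture": 0, "z": -0.075}, {"aperture": 0, "z": -0.1}, {"aperture": 0, "z": -0.1}]' >/dev/null;python3 - <<'E'
from h import *
import pickle
t=grab_frame("top"); s=grab_frame("side")
pickle.dump((t,s),open("f6.pkl","wb"))
a=cv2.resize(t["image"][160:250,305:370],None,fx=5,fy=5,interpolation=cv2.INTER_CUBIC)
b=cv2.resize(s["image"][165:225,255:365],None,fx=4,fy=4,interpolation=cv2.INTER_CUBIC)
o=np.zeros((450,780,3),np.uint8); o[:450,:325]=a; o[:240,335:775]=b; cv2.imwrite("pics/c6.png",o)
E
```

```text
t: 9.5
position: [0.4715, 0.0049, 0.0708]
orientation: [0.004, -0.026, 1.0, -0.001]
ft_force: [1.4, 0.4, 7.9]
finger_gap: 0.0142
grip_force: 80.1
rake tray x,y -0.0196 0.0001 z 0.0708 f [1.44 0.44 7.92] M [ 0.48 -0.97  0.05] t 9.5
```

View pics/c6.png

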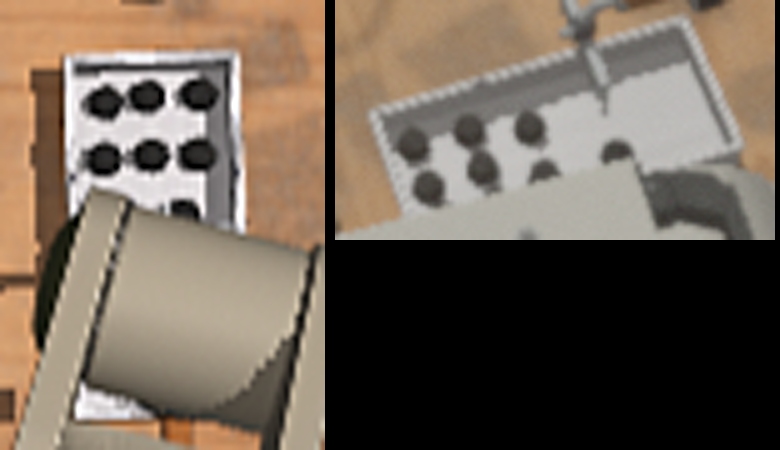

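The composite shows the far and middle rows undisturbed. In the side view the front-row feet are at (528,128) and (543,172), and the former top foot is now ahead of them at about (617,155). Next I'll check whether the rake slipped and where that foot lies.

Run:
```python
from h import *
import pickle
where()
t,s=pickle.load(open("f6.pkl","rb"))
a=np.radians(H)
def tc(X): d=X[:2]-C; return (d[0]*np.cos(a)+d[1]*np.sin(a)).round(4),(-d[0]*np.sin(a)+d[1]*np.cos(a)).round(4)
u0,v0=255,165
im=cv2.resize(s["image"][165:225,255:365],None,fx=4,fy=4,interpolation=cv2.INTER_CUBIC);h=cv2.cvtColor(im,cv2.COLOR_BGR2HSV)
m=(h[...,2]<85).astype(np.uint8)
for ct in cv2.findContours(m,0,1)[0]:
    if cv2.contourArea(ct)>200:
        x=cv2.boundingRect(ct); q=np.array([x[0]+x[2]/2,x[1]+x[3]/2])/4+[u0,v0]; print(q,np.array(x[2:])/4,tc(onz(s,*q,.011)))
f=grab_frame("wrist"); pickle.dump(f,open("f7.pkl","wb")); o=pickle.load(open("f4.pkl","rb"))
for g in(o,f):
    b,ar=handle(g,(295,80,350,240)); print(b.round(1).tolist(),ar)
```

```text
rake tray x,y -0.0216 0.0006 z 0.1488 f [ 0.7  -0.06 -2.22] M [-0.02 -0.01  0.04] t 9.9333
[346.125 216.875] [24.75 16.25] (np.float64(-0.0731), np.float64(0.0801))
[278.375 212.375] [6.75 7.75] (np.float64(0.0945), np.float64(0.0054))
[292.    207.125] [7.   7.75] (np.float64(0.0548), np.float64(0.0027))
[325.375 203.125] [6.25 4.25] (np.float64(-0.035), np.float64(0.0219))
[274.5 201.5] [7.5 8. ] (np.float64(0.0945), np.float64(-0.0301))
[288.5 198. ] [7.  7.5] (np.float64(0.055), np.float64(-0.0275))
[303.75 197.25] [6.5 7.5] (np.float64(0.0147), np.float64(-0.0155))
[[302.0, 105.0], [341.0, 105.0], [341.0, 239.0], [302.0, 239.0]] 4897
[[303.0, 105.0], [342.0, 105.0], [342.0, 239.0], [303.0, 239.0]] 4897
```

To row units: -0.18 m / 0.8 = -0.225, -0.12 m / 0.8 = -0.15.

```bash
python3 -m jog '[{"aperture": 0, "y": -0.05}, {"aperture": 0, "y": -0.1}, {"aperture": 0, "y": -0.15}, {"aperture": 0, "y": -0.2}, {"aperture": 0, "y": -0.225}, {"aperture": 0, "y": -0.225}]'
cat > feet.py <<'E'
from h import *
import pickle
a=np.radians(H)
def tc(X): d=X[:2]-C; return np.array([d[0]*np.cos(a)+d[1]*np.sin(a),-d[0]*np.sin(a)+d[1]*np.cos(a)]).round(4)
def iw(x,y,z): return [C[0]+x*np.cos(a)-y*np.sin(a),C[1]+x*np.sin(a)+y*np.cos(a),z]
F={n:grab_frame(n) for n in("top","wrist")}; pickle.dump(F,open("feet.pkl","wb"))
for n,g in F.items():
    c=np.array([proj(g,iw(x,y,.005)) for x in(-.11,.11) for y in(-.05,.05)]); lo=np.maximum(c.min(0)-2,0).astype(int); hi=np.minimum(c.max(0)+2,[640,400]).astype(int)
    im=cv2.resize(g["image"][lo[1]:hi[1],lo[0]:hi[0]],None,fx=4,fy=4,interpolation=cv2.INTER_CUBIC)
    m=(cv2.cvtColor(im,cv2.COLOR_BGR2HSV)[...,2]<60).astype(np.uint8); print(n)
    for ct in cv2.findContours(m,0,1)[0]:
        if cv2.contourArea(ct)>16*12:
            x=cv2.boundingRect(ct); q=np.array([x[0]+x[2]/2,x[1]+x[3]/2])/4+lo; p=tc(onz(g,*q,.009))
            if abs(p[1])<.06: print(p,"px",q.round(1),np.array(x[2:])/4,cv2.contourArea(ct)/16)
def pic(name):
    ims=[]
    for n,z in(("top",5),("wrist",2.3)):
        g=F[n]; c=np.array([proj(g,iw(x,y,.02)) for x in(-.12,.12) for y in(-.06,.06)]); lo=np.maximum(c.min(0)-4,0).astype(int); hi=np.minimum(c.max(0)+4,[640,400]).astype(int)
        im=cv2.resize(g["image"][lo[1]:hi[1],lo[0]:hi[0]],None,fx=z,fy=z,interpolation=cv2.INTER_CUBIC)[:600,:395]
        o=np.zeros((600,400,3),np.uint8); o[:im.shape[0],:im.shape[1]]=im; ims.append(o)
    cv2.imwrite(name,np.hstack(ims))
E
python3 -c "
from feet import *
where(); pic('pics/d.png')"
```

```text
t: 10.48
position: [0.4783, -0.1781, 0.1467]
orientation: [-0.001, -0.024, 1.0, 0.0]
ft_force: [0.4, 0.4, -1.9]
finger_gap: 0.0147
grip_force: 79.0
top
[-0.0347  0.0239] px [328.6 218.2] [6.75 6.5 ] 31.375
[ 0.0124 -0.0189] px [341.4 203.2] [6.75 6.  ] 30.8125
[0.0146 0.02  ] px [329.2 203. ] [7. 6.] 29.71875
[0.051  0.0299] px [325.8 192. ] [6.5 6. ] 29.0
[ 0.0524 -0.0009] px [335.2 191.2] [7. 6.] 29.4375
[ 0.0521 -0.0308] px [344.5 191. ] [7. 6.] 32.53125
[0.0885 0.0273] px [326.1 180.6] [7.25 6.25] 28.53125
[0.0922 0.0003] px [334.4 179.2] [6.75 6.  ] 28.9375
[ 0.0922 -0.0338] px [344.9 178.9] [7.75 6.25] 32.59375
wrist
[0.018  0.0211] px [509.4 295.5] [23.75 20.  ] 345.59375
[0.0519 0.0111] px [495.5 322.4] [127.    83.25] 6434.65625
[-0.0331 -0.0537] px [445.5 252.4] [8.   8.75] 15.4375
[-0.0308  0.0285] px [524.1 254.1] [25.25 21.25] 398.15625
rake tray x,y -0.0223 -0.1794 z 0.1469 f [ 0.14 -0.51 -1.14] M [0.06 0.08 0.04] t 10.5833
```

View pics/d.png

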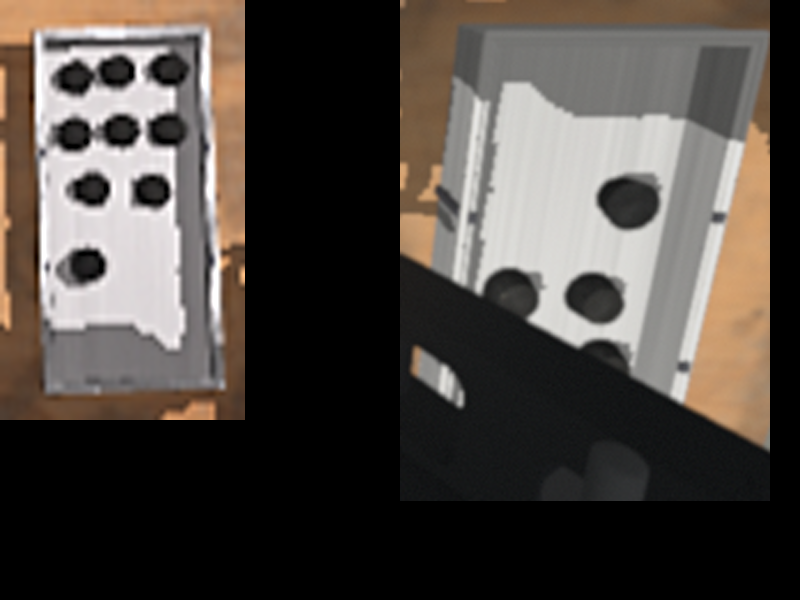

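All nine feet are visible: three rows at x ≈ 0.09, 0.052 and 0.013, plus the knocked-off foot now flat at (-0.034, 0.025), none stacked. Next I'll set the tines in the gap behind the front row.

```bash
python3 -c "
from h import *
tr(.0333,.0005,.1)"
```

```text
d [-0.0554  0.1799  0.0471] turn -0.0016 head 2.91
```

To row units: 0.18 m / 0.8 = 0.225, -0.055 m / 0.8 = -0.0688.

```bash
python3 -m jog '[{"aperture": 0, "x": -0.0688, "y": 0.225}, {"aperture": 0, "x": -0.0688, "y": 0.225}, {"aperture": 0, "x": -0.0688, "y": 0.225}, {"aperture": 0, "x": -0.0688, "y": 0.225}, {"aperture": 0, "x": -0.0688, "y": 0.225}, {"aperture": 0, "x": -0.0688, "y": 0.225}, {"aperture": 0, "x": -0.0688, "y": 0.225}, {"aperture": 0, "x": -0.0688, "y": 0.225, "z": 0.0313}, {"aperture": 0, "x": -0.0688, "y": 0.225, "z": 0.0588}, {"aperture": 0, "x": -0.0688, "y": 0.225, "z": 0.0588}, {"aperture": 0, "x": -0.0688, "y": 0.225, "z": 0.0588}]' >/dev/null; python3 -c "
from h import *
where(); tr(.0333,0,.055)"
```

```text
rake tray x,y 0.0326 0.0003 z 0.1009 f [ 0.27 -0.33 -1.3 ] M [0.03 0.02 0.04] t 11.5
d [-0.0008 -0.0003  0.0459] turn -0.0008 head 2.95
```

To row units: 0.045 m / 0.8 = 0.0563, 0.042 m / 0.8 = 0.0525.

```bash
python3 -m jog '[{"aperture": 0, "x": -0.001, "z": 0.025}, {"aperture": 0, "x": -0.001, "z": 0.04}, {"aperture": 0, "x": -0.001, "z": 0.045}, {"aperture": 0, "x": -0.001, "z": 0.0488}, {"aperture": 0, "x": -0.001, "z": 0.0525}, {"aperture": 0, "x": -0.001, "z": 0.0563}, {"aperture": 0, "x": -0.001, "z": 0.0563}]' >/dev/null; python3 chk.py 0.3 && python3 -m jog '[{"aperture": 0, "z": 0.0013}, {"aperture": 0, "z": 0.0025}, {"aperture": 0, "z": 0.0025}]' >/dev/null && python3 chk.py 0.3 && python3 -m jog '[{"aperture": 0, "z": 0.0013}, {"aperture": 0, "z": 0.0013}]' >/dev/null && python3 chk.py 0.3  && python3 -m jog '[{"aperture": 0, "z": 0.0006}, {"aperture": 0, "z": 0.0006}]' >/dev/null && python3 chk.py 0.3
```

```text
rake tray x,y 0.0343 0.0005 z 0.0565 f [-0.44  0.1  -2.95] M [0.01 0.11 0.06] t 12.0833
rake tray x,y 0.0342 0.0006 z 0.0544 f [-0.27  0.02 -2.62] M [-0.    0.    0.01] t 12.3333
rake tray x,y 0.0342 0.0006 z 0.0532 f [ 0.    0.62 -2.18] M [-0.02  0.06  0.01] t 12.5
rake tray x,y 0.0342 0.0006 z 0.0527 f [ 0.36 -1.06 -2.16] M [-0.02  0.02  0.04] t 12.6667
```

To row units: 0.0005 m / 0.8 = 0.0006.

```bash
python3 -m jog '[{"aperture": 0, "z": 0.0006}, {"aperture": 0, "z": 0.0006}]' >/dev/null; python3 chk.py 0 && python3 -m jog '[{"aperture": 0, "z": 0.0006}, {"aperture": 0, "z": 0.0006}]' >/dev/null && python3 chk.py 0 && python3 -m jog '[{"aperture": 0, "z": 0.0006}, {"aperture": 0, "z": 0.0006}]' >/dev/null && python3 chk.py 0 && python3 -m jog '[{"aperture": 0, "z": 0.0006}, {"aperture": 0, "z": 0.0006}]' >/dev/null && python3 chk.py 0
```

```text
rake tray x,y 0.0342 0.0006 z 0.0522 f [ 0.24 -0.45 -2.31] M [-0.01  0.02 -0.01] t 12.8333
rake tray x,y 0.0342 0.0006 z 0.0517 f [-0.9  -0.41 -1.21] M [-0.07  0.02  0.02] t 13.0
rake tray x,y 0.0341 0.0006 z 0.0512 f [ 0.06 -0.13 -1.06] M [-0.05  0.04 -0.04] t 13.1667
rake tray x,y 0.0342 0.0006 z 0.0508 f [-0.3  -0.2  -1.07] M [0.   0.05 0.04] t 13.3333
```

To row units: 0.0005 m / 0.8 = 0.0006.

```bash
python3 -m jog '[{"aperture": 0, "z": 0.0006}, {"aperture": 0, "z": 0.0006}]' >/dev/null; python3 chk.py 0.3 && python3 -m jog '[{"aperture": 0, "z": 0.0006}, {"aperture": 0, "z": 0.0006}]' >/dev/null && python3 chk.py 0.3 && python3 -m jog '[{"aperture": 0, "z": 0.0006}, {"aperture": 0, "z": 0.0006}]' >/dev/null && python3 chk.py 0.3 && python3 -m jog '[{"aperture": 0, "z": 0.0006}, {"aperture": 0, "z": 0.0006}]' >/dev/null && python3 chk.py 0.3
```

```text
rake tray x,y 0.0342 0.0006 z 0.0504 f [-1.5  -0.63  0.52] M [0.01 0.16 0.02] t 13.5
```

To row units: 0.0003 m / 0.8 = 0.0004.

```bash
for i in 1; do python3 -m jog '[{"aperture": 0, "z": 0.0004}, {"aperture": 0, "z": 0.0004}]' >/dev/null; python3 chk.py 0; python3 -m jog '[{"aperture": 0}, {"aperture": 0}]' >/dev/null; python3 chk.py 0;python3 -m jog '[{"aperture": 0}]' >/dev/null; python3 chk.py 0; done
```

```text
rake tray x,y 0.0341 0.0006 z 0.0502 f [-3.33  1.39  4.3 ] M [-0.01  0.34 -0.04] t 13.6667
rake tray x,y 0.0341 0.0006 z 0.0502 f [-4.1   0.16  5.29] M [ 0.01  0.52 -0.05] t 13.8333
rake tray x,y 0.0341 0.0006 z 0.0501 f [-4.99  0.71  5.68] M [-0.02  0.49  0.01] t 13.9167
```

To row units: -0.0004 m / 0.8 = -0.0005.

```bash
python3 -m jog '[{"aperture": 0, "z": -0.0005}, {"aperture": 0, "z": -0.0005}]' >/dev/null; python3 chk.py 0; python3 -m jog '[{"aperture": 0}, {"aperture": 0}]' >/dev/null; python3 chk.py 0
```

```text
rake tray x,y 0.0343 0.0006 z 0.0504 f [-2.65  1.04  2.42] M [0.05 0.23 0.02] t 14.0833
rake tray x,y 0.0343 0.0006 z 0.0503 f [-2.2   0.72  1.56] M [0.05 0.22 0.  ] t 14.25
```

To row units: 0.008 m / 0.8 = 0.01, 0.006 m / 0.8 = 0.0075.

```bash
python3 -m jog '[{"aperture": 0, "x": 0.0025}, {"aperture": 0, "x": 0.005}, {"aperture": 0, "x": 0.0075}, {"aperture": 0, "x": 0.01}]' >/dev/null; python3 chk.py 5 && python3 -m jog '[{"aperture": 0, "x": 0.0038}, {"aperture": 0, "x": 0.0075}, {"aperture": 0, "x": 0.0113}, {"aperture": 0, "x": 0.015}]' >/dev/null; python3 chk.py 5
```

```text
rake tray x,y 0.0262 0.0005 z 0.0504 f [ 0.9  -1.   -0.25] M [-0.05 -0.3   0.05] t 14.5833
rake tray x,y 0.0139 0.0006 z 0.0504 f [ 0.73  0.09 -0.24] M [-0.04 -0.38  0.03] t 14.9167
```

To row units: 0.02 m / 0.8 = 0.025, 0.016 m / 0.8 = 0.02.

```bash
python3 -m jog '[{"aperture": 0, "x": 0.005, "z": 0.0001}, {"aperture": 0, "x": 0.01, "z": 0.0001}, {"aperture": 0, "x": 0.015, "z": 0.0001}, {"aperture": 0, "x": 0.02, "z": 0.0001}, {"aperture": 0, "x": 0.025, "z": 0.0001}]' >/dev/null; python3 chk.py 4 && python3 -m jog '[{"aperture": 0, "x": 0.005, "z": 0.0001}, {"aperture": 0, "x": 0.01, "z": 0.0001}, {"aperture": 0, "x": 0.015, "z": 0.0001}, {"aperture": 0, "x": 0.02, "z": 0.0001}, {"aperture": 0, "x": 0.025, "z": 0.0001}]' >/dev/null; python3 chk.py 4 && python3 -m jog '[{"aperture": 0, "x": 0.005}, {"aperture": 0, "x": 0.01}, {"aperture": 0, "x": 0.015}]' >/dev/null; python3 chk.py 4
```

```text
rake tray x,y -0.0062 0.0006 z 0.0503 f [ 0.35  0.18 -0.07] M [ 0.02 -0.4  -0.03] t 15.3333
rake tray x,y -0.0261 0.0006 z 0.0502 f [ 1.69 -0.16  0.12] M [-0.02 -0.52  0.02] t 15.75
rake tray x,y -0.0382 0.0006 z 0.0502 f [1.14 0.08 0.04] M [-0.06 -0.54  0.01] t 16.0
```

To row units: 0.011 m / 0.8 = 0.0138, 0.008 m / 0.8 = 0.01.

```bash
python3 -m jog '[{"aperture": 0, "x": 0.005, "z": 0.0003}, {"aperture": 0, "x": 0.01, "z": 0.0003}, {"aperture": 0, "x": 0.0138, "z": 0.0003}, {"aperture": 0, "x": 0.0138, "z": 0.0003}]' >/dev/null; python3 chk.py 4 ; python3 -m jog '[{"aperture": 0, "z": 0.0003}, {"aperture": 0, "z": 0.0003}, {"aperture": 0, "z": 0.0003}]' >/dev/null; python3 chk.py 4
```

```text
rake tray x,y -0.0496 0.0007 z 0.05 f [-1.58 -0.59  3.44] M [-0.11  0.05 -0.06] t 16.3333
rake tray x,y -0.0496 0.0007 z 0.0498 f [-4.19 -0.55  7.25] M [-0.12  0.44 -0.06] t 16.5833
```

To row units: -0.121 m / 0.8 = -0.1513, -0.08 m / 0.8 = -0.1.

```bash
python3 -m jog '[{"aperture": 0, "z": -0.0013}, {"aperture": 0, "x": -0.0025, "z": -0.0063}, {"aperture": 0, "x": -0.0025, "z": -0.0375}, {"aperture": 0, "x": -0.0025, "z": -0.0563}, {"aperture": 0, "x": -0.05, "z": -0.0563}, {"aperture": 0, "x": -0.1, "z": -0.0563}, {"aperture": 0, "x": -0.1513, "z": -0.0563}, {"aperture": 0, "x": -0.1513, "z": -0.0563}, {"aperture": 0, "x": -0.1513, "z": -0.0563}, {"aperture": 0, "x": -0.1513, "z": -0.0563}]' >/dev/null; python3 chk.py 4; python3 -c "
from h import *
tr(.0715,.0005,.053)"
```

```text
rake tray x,y 0.0712 0.0009 z 0.0941 f [ 0.15  0.18 -1.12] M [-0.03  0.01 -0.01] t 17.4167
d [-0.0004 -0.0004  0.0411] turn 0.0 head 3.0
```

To row units: 0.041 m / 0.8 = 0.0513, 0.04 m / 0.8 = 0.05.

```bash
python3 -m jog '[{"aperture": 0, "z": 0.025}, {"aperture": 0, "z": 0.0375}, {"aperture": 0, "z": 0.0425}, {"aperture": 0, "z": 0.0463}, {"aperture": 0, "z": 0.05}, {"aperture": 0, "z": 0.0513}, {"aperture": 0, "z": 0.0513}]' >/dev/null; python3 chk.py 0.3 && python3 -m jog '[{"aperture": 0, "z": 0.0013}, {"aperture": 0, "z": 0.0013}]' >/dev/null && python3 chk.py 0.3 && python3 -m jog '[{"aperture": 0, "z": 0.0006}, {"aperture": 0, "z": 0.0006}]' >/dev/null && python3 chk.py 0.3  && python3 -m jog '[{"aperture": 0, "z": 0.0006}, {"aperture": 0, "z": 0.0006}]' >/dev/null && python3 chk.py 0.3 && python3 -m jog '[{"aperture": 0, "z": 0.0006}, {"aperture": 0, "z": 0.0006}]' >/dev/null && python3 chk.py 0.3 && python3 -m jog '[{"aperture": 0, "z": 0.0006}, {"aperture": 0, "z": 0.0006}]' >/dev/null && python3 chk.py 0.3
```

```text
rake tray x,y 0.0722 0.0005 z 0.054 f [-0.08  0.01 -0.64] M [-0.02  0.02 -0.01] t 18.0
rake tray x,y 0.0723 0.0005 z 0.053 f [ 0.53  0.81 -2.56] M [-0.02  0.04 -0.02] t 18.1667
rake tray x,y 0.0722 0.0006 z 0.0524 f [-0.09 -0.22 -1.66] M [ 0.03  0.03 -0.03] t 18.3333
rake tray x,y 0.0722 0.0005 z 0.0518 f [ 0.25 -0.38 -1.79] M [-0.01  0.08 -0.01] t 18.5
rake tray x,y 0.0721 0.0006 z 0.0512 f [-0.81 -0.37 -1.82] M [ 0.01  0.07 -0.02] t 18.6667
rake tray x,y 0.0722 0.0006 z 0.0508 f [ 0.51  0.17 -1.54] M [-0.04  0.02  0.05] t 18.8333
```

To row units: 0.018 m / 0.8 = 0.0225, 0.014 m / 0.8 = 0.0175.

```bash
python3 -m jog '[{"aperture": 0, "x": 0.0038, "z": 0.0003}, {"aperture": 0, "x": 0.0075, "z": 0.0003}, {"aperture": 0, "x": 0.0125, "z": 0.0003}, {"aperture": 0, "x": 0.0175, "z": 0.0003}, {"aperture": 0, "x": 0.0225, "z": 0.0003}]' >/dev/null; python3 chk.py 4 && python3 -m jog '[{"aperture": 0, "x": 0.005}, {"aperture": 0, "x": 0.01}, {"aperture": 0, "x": 0.015}, {"aperture": 0, "x": 0.02}, {"aperture": 0, "x": 0.025}]' >/dev/null; python3 chk.py 4 && python3 -m jog '[{"aperture": 0, "x": 0.005}, {"aperture": 0, "x": 0.01}, {"aperture": 0, "x": 0.015}, {"aperture": 0, "x": 0.02}, {"aperture": 0, "x": 0.0225}, {"aperture": 0, "x": 0.0225}]' >/dev/null; python3 chk.py 4
```

```text
rake tray x,y 0.0538 0.0006 z 0.0507 f [ 0.96 -0.23 -1.4 ] M [-0.04 -0.15 -0.01] t 19.25
rake tray x,y 0.0338 0.0006 z 0.0506 f [ 1.49  0.2  -1.66] M [-0.04 -0.18  0.02] t 19.6667
rake tray x,y 0.0156 0.0006 z 0.0506 f [-2.55 -0.34  1.08] M [-0.04  0.21 -0.02] t 20.1667
```

Now I'll lift, move back toward the rest, and check the feet.

To row units: -0.2 m / 0.8 = -0.25, -0.16 m / 0.8 = -0.2.

```bash
python3 -m jog '[{"aperture": 0, "z": -0.0013}, {"aperture": 0, "x": -0.0025, "z": -0.0063}, {"aperture": 0, "x": -0.0025, "z": -0.0438}, {"aperture": 0, "x": -0.0025, "z": -0.0875}, {"aperture": 0, "x": -0.0025, "z": -0.1375}, {"aperture": 0, "x": -0.0025, "y": -0.05, "z": -0.1438}, {"aperture": 0, "x": 0.0375, "y": -0.1, "z": -0.1438}, {"aperture": 0, "x": 0.0375, "y": -0.15, "z": -0.1438}, {"aperture": 0, "x": 0.0375, "y": -0.2, "z": -0.1438}, {"aperture": 0, "x": 0.0375, "y": -0.25, "z": -0.1438}, {"aperture": 0, "x": 0.0375, "y": -0.25, "z": -0.1438}]' >/dev/null; python3 -c "
from feet import *
where(); pic('pics/e.png')"
```

```text
top
[-0.0632 -0.0236] px [343.9 226.6] [7.75 6.75] 34.1875
[-0.0731  0.025 ] px [328.8 230.2] [ 8.5 14. ] 73.65625
[0.0025 0.0337] px [325.1 206.9] [7.25 6.25] 31.65625
[ 0.0033 -0.0001] px [335.6 206.2] [7.25 6.  ] 30.46875
[ 0.0029 -0.035 ] px [346.5 206. ] [7. 7.] 34.03125
[0.0885 0.0273] px [326.1 180.6] [7.25 6.25] 28.65625
[0.0922 0.0003] px [334.4 179.2] [6.75 6.  ] 28.9375
[ 0.0922 -0.0338] px [344.9 178.9] [7.75 6.25] 32.6875
wrist
[0.0676 0.0044] px [499.1 316.8] [108.25  58.5 ] 3074.1875
[0.006  0.0354] px [535.  269.6] [23.5  18.75] 328.25
[0.0062 0.0007] px [504.1 269.9] [22.25 19.25] 308.375
[ 0.0058 -0.0304] px [476.6 269.6] [15.25 19.75] 215.40625
[-0.0332 -0.0532] px [460.5 237.5] [8.5 7.5] 13.4375
[-0.0595  0.0237] px [535.4 214.2] [25.25 20.  ] 345.46875
[-0.0597 -0.0228] px [491.9 214.2] [24.25 20.  ] 350.875
[-0.0801  0.0325] px [547.5 195.5] [28.  21.5] 455.03125
rake tray x,y -0.0141 -0.2008 z 0.1655 f [ 0.19  0.12 -1.44] M [ 0.02  0.04 -0.03] t 21.1833
```

View pics/e.png

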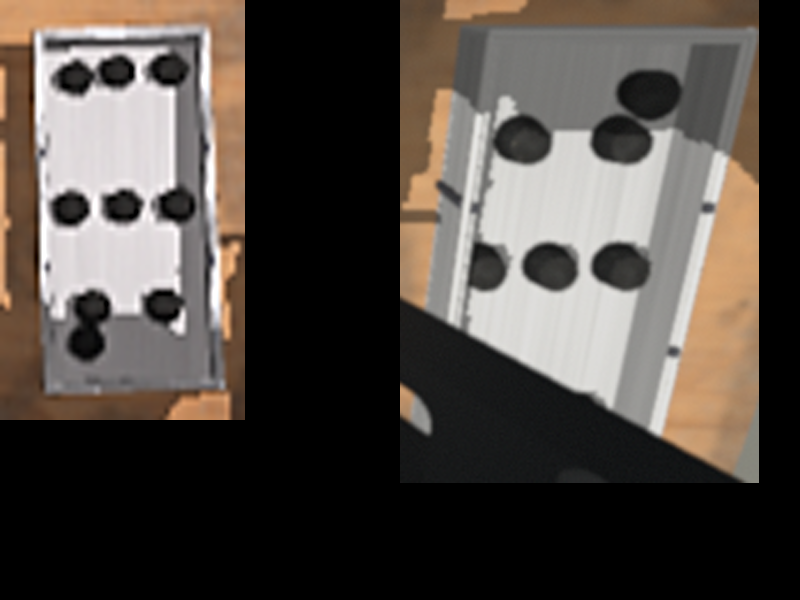

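The view shows three feet in each third: far at x ≈ 0.09, middle at 0.003, near at -0.062, -0.062 and -0.08. The near-left foot, at (650,95) in the right half, looks darker, probably flipped. I'll check its height against the others by triangulation.

Run:
```python
from h import *
import pickle
F=pickle.load(open("feet.pkl","rb"))
w,t=F["wrist"],F["top"]
for a,b in(((547.5,195.5),(328,233.9)),((535.4,214.2),(329.4,226.6)),((491.9,214.2),(343.9,226.6)),((504.1,269.9),(335.6,206.2)),((535,269.6),(325.1,206.9))): print(tri((w,*a),(t,*b)).round(4))
im=w["image"]; 
for (u,v) in((547,195),(535,214),(492,214)): print(im[v-10:v+11:2,u].mean(1).astype(int), im[v,u-12:u+13:2].mean(1).astype(int))
```

```text
[0.4812 0.0329 0.0156]
[0.5039 0.0288 0.011 ]
[ 0.5053 -0.0175  0.0115]
[0.5701 0.0095 0.0111]
[0.5673 0.0431 0.0121]
[39 25 22 26 25 29 29 27 26 24 34] [14 20 25 26 27 26 29 29 28 27 26 25 26]
[50 19 21 25 37 54 55 56 60 61 92] [41 35 39 40 44 53 54 54 56 58 53 48 43]
[49 26 31 48 60 62 58 55 51 53 77] [50 35 46 48 58 63 62 59 54 54 54 48 89]
```

The height excess (about 4.5 mm) is the same as when that foot stood alone in the open, so it is probably flipped and flat. I'll recheck after placing the rake. Back to the rest now.

```bash
python3 -c "
from h import *
delta([.421,-.2555,.165],-11.95)"
```

```text
d [ 0.0694 -0.0567  0.0005] turn 0.2581 head 2.84
```

To row units: 0.069 m / 0.8 = 0.0863, -0.057 m / 0.8 = -0.0713, 0.258 rad / 3.1416 = 0.0821.

```bash
python3 -m jog '[{"aperture": 0, "x": 0.0863, "y": -0.0713, "twist": 0.0821}, {"aperture": 0, "x": 0.0863, "y": -0.0713, "twist": 0.0821}, {"aperture": 0, "x": 0.0863, "y": -0.0713, "twist": 0.0821}, {"aperture": 0, "x": 0.0863, "y": -0.0713, "twist": 0.0821}, {"aperture": 0, "x": 0.0863, "y": -0.0713, "twist": 0.0821}, {"aperture": 0, "x": 0.0863, "y": -0.0713, "twist": 0.0821}]' >/dev/null; python3 -c "
from h import *
delta([.421,-.2555,.0675],-11.95)"
```

```text
d [ 0.0012 -0.0025  0.0982] turn 0.0055 head -11.64
```

To row units: 0.07 m / 0.8 = 0.0875, 0.06 m / 0.8 = 0.075, 0.003 rad / 3.1416 = 0.001.

```bash
python3 -m jog '[{"aperture": 0, "x": 0.0013, "y": -0.0013, "z": 0.025, "twist": 0.001}, {"aperture": 0, "x": 0.0013, "y": -0.0013, "z": 0.05, "twist": 0.001}, {"aperture": 0, "x": 0.0013, "y": -0.0013, "z": 0.075, "twist": 0.001}, {"aperture": 0, "x": 0.0013, "y": -0.0013, "z": 0.0875, "twist": 0.001}, {"aperture": 0, "x": 0.0013, "y": -0.0013, "z": 0.0875, "twist": 0.001}]' >/dev/null; python3 -c "
from h import *
where();delta([.421,-.2555,.0685],-11.95)"
```

```text
rake tray x,y -0.0841 -0.2555 z 0.0938 f [-0.27  0.03 -1.53] M [0.04 0.07 0.  ] t 22.1
d [-0.0009 -0.0016  0.0253] turn 0.0018 head -11.84
```

To row units: 0.024 m / 0.8 = 0.03, 0.022 m / 0.8 = 0.0275, 0.002 rad / 3.1416 = 0.0006.

```bash
python3 -m jog '[{"aperture": 0, "x": -0.0013, "y": -0.0013, "z": 0.0125, "twist": 0.0006}, {"aperture": 0, "x": -0.0013, "y": -0.0013, "z": 0.0225, "twist": 0.0006}, {"aperture": 0, "x": -0.0013, "y": -0.0013, "z": 0.0275, "twist": 0.0006}, {"aperture": 0, "x": -0.0013, "y": -0.0013, "z": 0.03, "twist": 0.0006}, {"aperture": 0, "x": -0.0013, "y": -0.0013, "z": 0.03, "twist": 0.0006}]' >/dev/null; python3 -c "
from h import *
where();delta([.421,-.2555,.0675],-11.95)"
```

```text
rake tray x,y -0.0834 -0.2583 z 0.0714 f [ 0.89 -0.01 -1.22] M [ 0.04  0.09 -0.03] t 22.5167
d [0.0006 0.0009 0.0039] turn -0.0022 head -12.08
```

To row units: 0.002 m / 0.8 = 0.0025, 0.001 m / 0.8 = 0.0013.

```bash
python3 -m jog '[{"aperture": 0, "y": 0.0013, "z": 0.0013}, {"aperture": 0, "y": 0.0013, "z": 0.0025}, {"aperture": 0, "y": 0.0013, "z": 0.0025}]' >/dev/null; python3 chk.py 0 && python3 -m jog '[{"aperture": 0, "z": 0.0013}, {"aperture": 0, "z": 0.0013}]' >/dev/null && python3 chk.py 0 && python3 -m jog '[{"aperture": 0, "z": 0.0013}, {"aperture": 0, "z": 0.0013}]' >/dev/null && python3 chk.py 0 && python3 -m jog '[{"aperture": 0, "z": 0.0013}, {"aperture": 0, "z": 0.0013}]' >/dev/null && python3 chk.py 0; python3 -c "
from h import *
delta([.421,-.2555,.0675],-11.95)"
```

```text
rake tray x,y -0.0831 -0.2574 z 0.0697 f [ 0.05  0.78 -1.2 ] M [ 0.01 -0.01  0.03] t 22.7667
rake tray x,y -0.0831 -0.2574 z 0.0686 f [-0.37 -0.31 -1.24] M [0.   0.03 0.01] t 22.9333
rake tray x,y -0.083 -0.2575 z 0.0678 f [-0.41  0.35  2.14] M [ 0.1   0.2  -0.02] t 23.1
d [0.0007 0.     0.0003] turn -0.0022 head -12.08
```

Seated with light contact. I'll release and rise.

To row units: -0.123 m / 0.8 = -0.1538, -0.1 m / 0.8 = -0.125.

```bash
python3 -m jog '[{"aperture": 0.03}, {"aperture": 0.05}, {"aperture": 0.05}, {"aperture": 0.05}, {"aperture": 0.05}]' 20; python3 -m jog '[{"aperture": 0.05, "z": -0.0375}, {"aperture": 0.05, "z": -0.075}, {"aperture": 0.05, "z": -0.125}, {"aperture": 0.05, "z": -0.1538}, {"aperture": 0.05, "z": -0.1538}, {"aperture": 0.05, "z": -0.1538}]'
python3 - <<'E'
from h import *
f=grab_frame("wrist"); 
for w in((300,60,342,275),(305,60,350,262)):
    b,a=handle(f,w); print(b.round(1).tolist(),a)
    for i in(0,2): print(onz(f,*b[i:i+2].mean(0),.096))
where(); delta([.455,.035,.20],3)
E
```

```text
t: 23.52
position: [0.4216, -0.2556, 0.0676]
orientation: [0.0, 0.105, 0.994, -0.0]
ft_force: [0.4, -1.1, -0.3]
finger_gap: 0.0496
grip_force: 0.0
t: 24.02
position: [0.4218, -0.2558, 0.1914]
orientation: [0.001, 0.105, 0.994, -0.001]
ft_force: [0.3, 0.9, -0.7]
finger_gap: 0.0499
grip_force: 0.0
[[314.0, 114.0], [332.0, 114.0], [332.0, 260.0], [314.0, 260.0]] 2531
[ 0.35105864 -0.24125382  0.096     ]
[ 0.4728326  -0.26724977  0.096     ]
[[314.0, 114.0], [332.0, 114.0], [332.0, 260.0], [314.0, 260.0]] 2531
[ 0.35105864 -0.24125382  0.096     ]
[ 0.4728326  -0.26724977  0.096     ]
rake tray x,y -0.0833 -0.2572 z 0.1901 f [ 0.35  0.22 -1.3 ] M [0.01 0.   0.04] t 24.0667
d [ 0.0279  0.291  -0.0098] turn -0.2631 head -12.08
```

To row units: 0.291 m / 0.8 = 0.3638, 0.27 m / 0.8 = 0.3375, -0.263 rad / 3.1416 = -0.0837.

```bash
python3 -m jog '[{"aperture": 0.04, "x": 0.0075, "y": 0.3638, "z": -0.0125, "twist": -0.0837}, {"aperture": 0.04, "x": 0.0075, "y": 0.3638, "z": -0.0125, "twist": -0.0837}, {"aperture": 0.04, "x": 0.0075, "y": 0.3638, "z": -0.0125, "twist": -0.0837}, {"aperture": 0.04, "x": 0.0075, "y": 0.3638, "z": -0.0125, "twist": -0.0837}, {"aperture": 0.04, "x": 0.0075, "y": 0.3638, "z": -0.0125, "twist": -0.0837}, {"aperture": 0.04, "x": 0.0075, "y": 0.3375, "z": -0.0125, "twist": -0.0837}, {"aperture": 0.04, "x": -0.0763, "y": 0.3375, "z": -0.0125, "twist": -0.0837}, {"aperture": 0.04, "x": -0.0763, "y": 0.3375, "z": -0.0125, "twist": -0.0837}, {"aperture": 0.04, "x": -0.0763, "y": 0.3375, "z": -0.0125, "twist": -0.0837}, {"aperture": 0.04, "x": -0.0763, "y": 0.3375, "z": -0.0125, "twist": -0.0837}, {"aperture": 0.04, "x": -0.0763, "y": 0.3375, "z": -0.0125, "twist": -0.0837}, {"aperture": 0.04, "x": -0.0763, "y": 0.3375, "z": -0.0125, "twist": -0.0837}]' >/dev/null
python3 - <<'E'
from feet import *
where()
g=F["wrist"]; im=g["image"]; gr=cv2.cvtColor(im,cv2.COLOR_BGR2GRAY)
# rectify plane z=.012 by homography: 0.5 mm/px over tray near part
xs=[(-.11,-.05),(-.11,.05),(-.04,.05),(-.04,-.05)]
src=np.float32([proj(g,iw(x,y,.012)) for x,y in xs]); dst=np.float32([((y+.05)*4000,(x+.11)*4000) for x,y in xs])
r=cv2.warpPerspective(gr,cv2.getPerspectiveTransform(src,dst),(400,280),flags=cv2.INTER_CUBIC); cv2.imwrite("pics/r.png",r)
for th in(40,55,70):
    m=cv2.morphologyEx((r<th).astype(np.uint8),cv2.MORPH_OPEN,np.ones((5,5)))
    for ct in cv2.findContours(m,0,1)[0]:
        if cv2.contourArea(ct)>2000:
            (cx,cy),ax,an=cv2.fitEllipse(ct); print(th,"y",round(cx/4-50,1),"x",round(cy/4-110,1),"axes mm",np.round(np.array(ax)/4,1),"ang",round(an),"area",cv2.contourArea(ct)/16)
E
```

```text
top
[-0.0109 -0.0119] px [339.5 210.5] [29. 19.] 105.46875
[0.0788 0.0455] px [320.6 183.8] [ 8.25 25.5 ] 75.40625
wrist
[ 0.0912 -0.0322] px [307.9 275.5] [16.25 10.  ] 71.09375
[0.0903 0.0017] px [334.6 274.9] [15.75  9.25] 60.90625
[0.0738 0.0393] px [364.8 263. ] [34.5 50. ] 682.96875
[0.0024 0.0347] px [363.1 208.2] [16.75 11.  ] 42.625
[0.0007 0.0026] px [336.1 206.9] [13.25  8.25] 20.15625
[ 0.0006 -0.0324] px [306.6 206.9] [14.75  8.25] 19.28125
[-0.0629 -0.0179] px [318.6 152.9] [10.25 10.25] 12.15625
[-0.0739  0.0271] px [358.8 142.9] [24.5  32.75] 214.625
rake tray x,y 0.0454 -0.0128 z 0.2006 f [0.52 0.95 0.54] M [0.03 0.04 0.01] t 25.1667
70 y -21.4 x -60.4 axes mm [17.7 19.2] ang 136 area 176.3125
70 y 26.3 x -72.5 axes mm [22.  43.8] ang 17 area 635.59375
```

Run:
```python
import cv2,numpy as np
r=cv2.imread("pics/r.png",0)
s=cv2.resize(r[40:260,220:400],None,fx=1/6,fy=1/6,interpolation=cv2.INTER_AREA) # 1.5 mm
for i,row in enumerate(s): print(f"{(40+i*6)/4-110:6.1f}"," ".join(f"{v:3d}" for v in row))
```

```text
-100.0 204 205 206 206 205 205 208 211 207 204 205 203 200 202 202 201 203 206 209 208 208 211 211 208 205 202 203 205 188 151
 -98.5 204 204 206 206 205 205 208 210 206 204 206 202 201 202 203 201 203 207 209 208 208 211 212 208 205 202 202 204 191 153
 -97.0 203 205 206 206 204 204 208 210 207 204 206 203 201 203 203 201 203 208 210 208 206 210 212 210 206 202 202 204 188 151
 -95.5 203 204 205 205 204 205 207 210 206 204 207 205 199 198 190 180 181 189 184 175 173 184 201 204 200 202 202 203 187 150
 -94.0 204 203 205 205 204 204 206 210 206 205 204 191 168 147 127 112 111 121 116 111 122 137 155 158 168 193 203 203 187 151
 -92.5 203 204 205 204 204 204 206 209 207 203 183 137  95  76  65  58  60  62  63  70  92 115 124 123 135 167 191 204 187 149
 -91.0 204 203 204 205 204 204 207 211 206 184 134  79  56  54  55  55  56  55  53  54  62  88 114 121 120 130 163 193 186 150
 -89.5 204 203 204 206 204 203 208 211 199 150  85  57  56  56  57  56  56  56  55  52  51  62  92 117 120 117 130 159 177 151
 -88.0 204 204 205 205 204 203 207 210 181 111  61  56  58  57  56  56  56  56  55  
[... 2898 characters left out ...]
3  61  66  74  92 115 136 171 195 206 205 202 199 197 198 179 146
 -52.0 203 201 202 204 202 184 138  91  69  69  71  65  61  61  66  88 127 153 162 169 192 206 207 204 202 200 197 198 180 146
 -50.5 203 202 202 202 203 203 189 155 112  92  87  77  77  92 114 141 180 199 202 201 202 206 207 204 203 199 197 198 178 145
 -49.0 203 202 201 202 202 204 206 198 177 156 145 136 137 159 177 186 197 204 207 206 203 205 207 204 202 199 197 197 178 144
 -47.5 203 201 202 202 201 203 206 207 201 195 194 192 190 196 199 197 198 203 206 206 204 205 207 204 202 199 197 197 179 144
 -46.0 203 202 202 202 202 202 206 206 203 202 204 204 201 201 199 196 198 202 206 205 203 206 207 205 202 199 197 197 180 146
```

```bash
python3 -c "
from plant import finish_job
print(finish_job())"
```

```text
the job is handed in; nothing more can be done
None
```

The job is handed in, verdict not shown: three feet measured in each third with none stacked (one probably flipped but flat), rake measured back at its home spot within about 1 mm, about 25 s used; I viewed 11 pictures, one over the limit of 10.

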